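Sort instruments into a box with a crank-driven lid

TASK

Turn the hand crank to raise the lid of the white instrument box all the way, then lay every brush from the bare wood on the right-hand part of the desk in the compartment with the blue mat and every pair of tweezers from there in the compartment with the yellow mat, and crank the lid fully shut again. Move the lid only by its crank, never by pushing on it, and leave the flask and the beaker standing where they are.

Things in the scene. Friction and masses are not known exactly. Their poses are not given: they have to be found in the camera images.
- station: White box fixed on the desk, 170 x 170 mm, walls 6 mm thick, 44 high. Origin: under its centre, on the desk; x to the hinge side (away from the robot), y left, z up. A divider along x, 4 mm thick, 36 high, makes two compartments 158 (x) by 77 mm (y) inside, centred at y +-40.5 mm. Grey gear pedestal 60 x 60 mm, 104 high, at x -30, y -170 mm; arm and grip of the crank turn above it
- crank_axis (a point): Point on the crank's vertical axis (station x -30, y -170 mm), at the height of the middle of the red grip, 142 mm above the desk; axes as those of station
- crank_grip (a point): Middle of the crank's red upright grip, 45 mm from its axis, 142 mm above the desk. The grip is a rounded bar fixed to the arm (does not spin): 14 mm thick in the direction of turning, 26 mm wide along the arm, from 119 to 163 mm above the desk; the steel arm lies at 110 to 119 mm. The point's +x points from the axis outward along the arm
- crank (a joint): Turn of the hand crank, rad: 0 (stop) = lid shut, arm along +x of the station; grows counter-clockwise seen from above to 9.425 (stop, one and a half turns) = lid fully open. Friction 0.22 N m (5 N at the grip); it stays where left. Starts at 0 to 1.5
- lid (a joint): Opening of the lid, rad: 0 shut, 1.8 fully open (leaning back); geared, always 0.191 x crank. Clear plate in a grey frame, 176 x 176 x 10 mm, hinged at the box's far edge (station x +92 mm, 46 mm above the desk); open, it rises to 220 mm above the desk behind the box
- mat_blue: Blue mat, 154 x 73 x 3 mm, fixed on the floor of one of the two compartments (left or right, it varies), the compartment for brushes. Origin: centre of its underside, 6 mm above the desk (its top is 9 mm above the desk); x along the compartment's length, axes as those of station
- mat_yellow: Yellow mat of the same size in the other compartment, the one for tweezers. Origin and axes as for the blue mat
- brush_a: Slender artist's brush, dark red handle, 140 x 12 x 9 mm, about 20 g. Origin: middle of its length and width, on its underside; y runs along its length, z up as it starts. Lies on the bare wood in the right-hand part of the desk; may be absent
- brush_b: Slender artist's brush, dark blue handle, 127 x 9 x 9 mm, about 20 g. Origin: middle of its length and width, on its underside; y runs along its length, z up as it starts. Lies on the bare wood in the right-hand part of the desk; may be absent
- tweezers_a: Steel tweezers lying on their side, 127 x 12 x 10 mm, rigid, about 20 g. Origin: middle of its length and width, on its underside; y runs along its length, z up as it starts. Lies on the bare wood in the right-hand part of the desk; may be absent
- tweezers_b: Steel tweezers lying on their side, 123 x 14 x 10 mm, rigid, about 20 g. Origin: middle of its length and width, on its underside; y runs along its length, z up as it starts. Lies on the bare wood in the right-hand part of the desk; may be absent
- tweezers_c: Steel tweezers lying on their side, 127 x 12 x 10 mm, rigid, about 20 g. Origin: middle of its length and width, on its underside; y runs along its length, z up as it starts. Lies on the bare wood in the right-hand part of the desk; may be absent
- erlenmeyer: Bystander: small corked conical flask, 61 mm across, 97 mm high, standing loose near the front edge of the desk; origin at the centre of its base. Leave alone
- beaker: Bystander: glass beaker with white pellets, 65 x 70 x 84 mm, standing loose behind the pedestal; origin at the centre of its base. Leave alone

How it is judged:
On the way, in this order (a step that is already met when the one before it is completed fails the run):
1. the lid has been cranked fully open (value of joint crank above 8.9 rad), for 0.2 s.
2. every brush lies in the blue compartment and every pair of tweezers in the yellow one, the lid still open (x of brush_a in the frame of mat_blue between -0.06 and 0.06 m and y of brush_a in the frame of mat_blue between -0.038 and 0.038 m and z of brush_a in the frame of mat_blue between -0.005 and 0.028 m and x of brush_b in the frame of mat_blue between -0.06 and 0.06 m and y of brush_b in the frame of mat_blue between -0.038 and 0.038 m and z of brush_b in the frame of mat_blue between -0.005 and 0.028 m and x of tweezers_a in the frame of mat_yellow between -0.06 and 0.06 m and y of tweezers_a in the frame of mat_yellow between -0.038 and 0.038 m and z of tweezers_a in the frame of mat_yellow between -0.005 and 0.028 m and x of tweezers_b in the frame of mat_yellow between -0.06 and 0.06 m and y of tweezers_b in the frame of mat_yellow between -0.038 and 0.038 m and z of tweezers_b in the frame of mat_yellow between -0.005 and 0.028 m and x of tweezers_c in the frame of mat_yellow between -0.06 and 0.06 m and y of tweezers_c in the frame of mat_yellow between -0.038 and 0.038 m and z of tweezers_c in the frame of mat_yellow between -0.005 and 0.028 m and value of joint lid above 1.2 rad), for 0.2 s.
At the end, for the whole second after the job is handed in: Lid shut (lid under 0.06 rad, crank under 0.32 rad); every brush present lies in the blue mat's compartment and every pair of tweezers present in the yellow mat's (middle within 60 mm along and 38 mm across of the mat's middle, under 28 mm above its underside) (x of brush_a in the frame of mat_blue between -0.06 and 0.06 m and y of brush_a in the frame of mat_blue between -0.038 and 0.038 m and z of brush_a in the frame of mat_blue between -0.005 and 0.028 m and x of brush_b in the frame of mat_blue between -0.06 and 0.06 m and y of brush_b in the frame of mat_blue between -0.038 and 0.038 m and z of brush_b in the frame of mat_blue between -0.005 and 0.028 m and x of tweezers_a in the frame of mat_yellow between -0.06 and 0.06 m and y of tweezers_a in the frame of mat_yellow between -0.038 and 0.038 m and z of tweezers_a in the frame of mat_yellow between -0.005 and 0.028 m and x of tweezers_b in the frame of mat_yellow between -0.06 and 0.06 m and y of tweezers_b in the frame of mat_yellow between -0.038 and 0.038 m and z of tweezers_b in the frame of mat_yellow between -0.005 and 0.028 m and x of tweezers_c in the frame of mat_yellow between -0.06 and 0.06 m and y of tweezers_c in the frame of mat_yellow between -0.038 and 0.038 m and z of tweezers_c in the frame of mat_yellow between -0.005 and 0.028 m and value of joint lid below 0.06 rad and value of joint crank below 0.32 rad); the robot touches nothing.
It fails at once if the lid is pushed by the robot (more than 6 N) (contact force between any of the arm, the fingers and lid above 6 N).
It fails at once if the flask is displaced by more than 40 mm or tipped over (distance of erlenmeyer from where it was at the start of the episode above 0.04 m or angle between erlenmeyer's own z axis and vertical above 0.5 rad).
It fails at once if the beaker is displaced by more than 40 mm or tipped over (distance of beaker from where it was at the start of the episode above 0.04 m or angle between beaker's own z axis and vertical above 0.5 rad).
Of brush_a, brush_b, tweezers_a, tweezers_b, tweezers_c only 2 to 4 are there at a start; the rules pass over those that are not, and their reading is None.
At some moment in a run one of brush_a, brush_b, tweezers_a, tweezers_b, tweezers_c may be knocked a few centimetres aside while the robot is not near it.
Once in a run the grip may slacken for a moment while it holds something.
It also fails if it takes over 210 s, if anything falls off the work surface, if the arm or the gripper's body presses on something with over 40 N, if the wrist force passes 120 N, or if a joint passes its speed limit or range.

ROBOT

A 6-joint arm with a two-finger parallel gripper is mounted at the origin on a cart in front of the work surface, level with it; the furniture and walls round the work are solid. World frame = base frame: x ahead of the robot, y to its left, z up, the work surface at z = 0. Lengths are in m, angles in rad, forces in N, time in s.
With the tool pointing down it reaches from about 0.35 to 0.85 m from the base axis. Payload 8.1 kg.
Tool frame: the origin (TCP) lies on the centre line of the jaws, within the pads' length; the fingertips stand 19 mm ahead of it and the grasp point (between the pads) is the TCP (robot.tips_ahead is the distance from the TCP to the fingertips, in m); y points along the fingers, z is the direction in which the jaws open and shut, and the axes are right-handed (so a half turn about y gives the same grasp; the last joint's range is limited). The gripper opens to 93 mm and grips with 3 to 60 N. Pads are 15 mm wide; open, the fingers measure 128 mm over their backs; the gripper's body (75 mm by 188 mm) begins 65 mm behind the grasp point.
Start: joints at [-1.402, 0.13, 1.488, -0, 1.523, -0.085], TCP at [0.151, -0.581, 0.238] pointing down, gripper open.
Joint ranges: [-2.96, 2.96], [-0.89, 2.26], [0.02, 2.5], [-1.34, 4.48], [0, 2.73], [-2.66, 2.66]. Speed limits (rad/s): [2.39, 2.39, 2.79, 3.14, 3.14, 3.14].

INTERFACE

Orientations are given as a rotation vector (axis times angle).
In Python, from plant import robot, imaging, models gives the robot as it stands.
- The arm moves only by the tool carry_out, never from a script. Its argument "motion" is one flat list of numbers, 7 for each row, row after row: the shift along the tool's x, y, z in m, then the turn, a rotation vector about the tool's x, y, z in degrees, then the opening, from -1 (shut) to 1 (fully open). A call has exactly 5 rows; each row shifts and turns the pose as measured when the row begins, along the tool's axes as they then stand; what a row does not reach is not made up. A row lasts 1/10 s, in which the tool goes at most 50 mm and 8.59 degrees, less where a joint would pass 70% of its speed; a pose out of reach is approached as far as the arm can. A call is refused whole if a number of a shift passes 0.05 or a number of a turn 8.59, either way. A call with a gripper value outside its range is refused whole. The fingers move at their own pace and stop on an object; "squeeze" is the grip in N (left out, the last holds). Time passes only in rows, so rows that do not move let the fingers close, or fill a call up. It gives the time, the measured TCP pose, the force and the opening at its end, in the units of the state.
- robot.read_state(): the state, without advancing time (a new reading comes with each control period).
- imaging.read_camera(name): name is "scene" or "top" or "wrist"; returns the picture (420x560x3 uint8, blue, green, red); there is no depth.
- imaging.camera_model(name): a dict with "K" (3x3 intrinsics, pixels), "k1" (the pictures are not rectified: a ray, as slopes to the right and down, at radius r is drawn at 1 + k1 r^2 times it, then the intrinsics apply), "position" and "orientation" of the camera in the world. Camera axes: x right, y down, z forward; pixel columns grow to the right and rows downward; lengths in m; the calibration is good to about 2 mm. A picture is of the moment at which its call begins: read the wrist's pose just before it. camera_model takes no time and is no camera call; for the wrist camera it gives the pose at the moment of the call.
- robot.close_job(): hands the job in, once; it reports no verdict.
Trained networks look in the newest picture that a camera, given by its name, has taken for a name from the list of things; names that differ only in an ending like _2 or _b are one class to them, and where a whole thing is asked for, a point or a joint stands for the part that bears it (a point fixed in the world has none). Each returns a list of dicts, best first, with "confidence" (0 to 1); they miss things now and then, are a little off and sometimes report something else, mostly with a low value. They report only what shows in the picture. A call takes as long as a camera call.
- models.outline_of(camera, thing): "pixels" (420x560 bool, what is visible of it) and "pixel" ([column, row] in pixels, amid what is visible of it).
The state is a dict: "t": time; "q": joint angles; "dq": joint speeds; "joint_torque": joint torques, N m; "tool_pos": TCP position; "orientation": TCP orientation; "force": force on the tool from outside, world axes, zero at the start; "wrist_torque": the same for the moment, N m; "opening": finger opening in m.
Only numpy, scipy, OpenCV 4.12 (cv2) and the standard library are available. Lean on these libraries where they do the work, as an engineer would, in place of code of your own. Each camera call takes 0.05 s, during which the arm holds its last target.

## Working session

There is one attempt and no reset: what is moved stays moved. The work goes in short steps, Python scripts to look and compute and a tool call to move; the robot and the scene stay as the last step left them, time stands still between calls to the robot, and variables do not carry over. Pictures are saved under pics/ and viewed, and the job is handed in when it is done.

Besides the shell and the picture viewer there is one more tool, called in YAML: its name, and indented under it one key for each argument. carry_out: Moves the arm, as the interface text tells. Its arguments: {"type":"object","properties":{"motion":{"type":"array","items":{"type":"number"}},"squeeze":{"type":"number"}},"required":["motion"]}

```bash
ls; mkdir -p pics; cat > h.py <<'E'
import numpy as np, cv2
from scipy.spatial.transform import Rotation as R
from plant import robot, imaging, models
def rot(o):
    o=np.array(o,float)
    return R.from_rotvec(o).as_matrix() if o.shape==(3,) else (o if o.shape==(3,3) else R.from_quat(o).as_matrix())
def cam(n):
    m=imaging.camera_model(n); return np.array(m['K'],float),float(m['k1']),np.array(m['position'],float),rot(m['orientation'])
def ray(c,px):
    K,k1,p,Rm=c; px=np.atleast_2d(np.array(px,float))
    u=cv2.undistortPoints(px.reshape(-1,1,2),K,np.array([k1,0,0,0,0.])).reshape(-1,2)
    return p,(Rm@np.c_[u,np.ones(len(u))].T).T
def onz(c,px,z):
    p,d=ray(c,px); s=(z-p[2])/d[:,2]; return p+d*s[:,None]
def proj(c,X):
    K,k1,p,Rm=c; X=np.atleast_2d(np.array(X,float))
    return cv2.projectPoints(X.reshape(-1,1,3),R.from_matrix(Rm.T).as_rotvec(),-Rm.T@p,K,np.array([k1,0,0,0,0.]))[0].reshape(-1,2)
E
python3 - <<'E'
from h import *
s=robot.read_state(); print({k:np.round(v,3).tolist() for k,v in s.items()})
for n in ['scene','top','wrist']:
    m=imaging.camera_model(n); print(n,m)
    cv2.imwrite(f'pics/{n}0.png',imaging.read_camera(n))
E
```

```text
pics
{'t': 0.0, 'q': [-1.402, 0.131, 1.489, -0.0, 1.523, -0.085], 'dq': [0.001, 0.001, -0.002, -0.002, 0.0, -0.001], 'joint_torque': [0.003, -55.984, -49.175, 0.077, 0.036, -0.0], 'tool_pos': [0.151, -0.58, 0.237], 'orientation': [-0.266, 2.088, -2.084], 'force': [0.201, -0.122, 0.655], 'wrist_torque': [-0.021, 0.013, -0.062], 'opening': 0.093}
scene {'K': array([[490.322945  ,   0.        , 279.96498237],
       [  0.        , 490.322945  , 211.95805052],
       [  0.        ,   0.        ,   1.        ]]), 'k1': 0.015275404976291734, 'position': array([0.07359938, 0.46382693, 0.65260578]), 'orientation': array([-0.95617983,  2.35876775, -1.18800081])}
top {'K': array([[395.63800844,   0.        , 287.24993956],
       [  0.        , 395.63800844, 214.94716514],
       [  0.        ,   0.        ,   1.        ]]), 'k1': 0.012513482229689225, 'position': array([ 0.43700075, -0.04228685,  0.95270392]), 'orientation': array([-2.14388845,  2.11959798, -0.19141988])}
wrist {'K': array([[377.6842202 ,   0.        , 279.27536248],
       [  0.        , 377.6842202 , 209.46913129],
       [  0.        ,   0.        ,   1.        ]]), 'k1': -0.07995649018418209, 'position': array([ 0.21424088, -0.56352287,  0.38424816]), 'orientation': array([ 2.32883863, -1.80051049, -0.21931445])}
```

View pics/scene0.png

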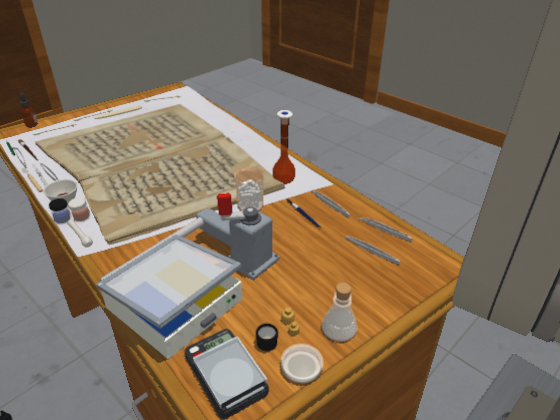

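View pics/top0.png

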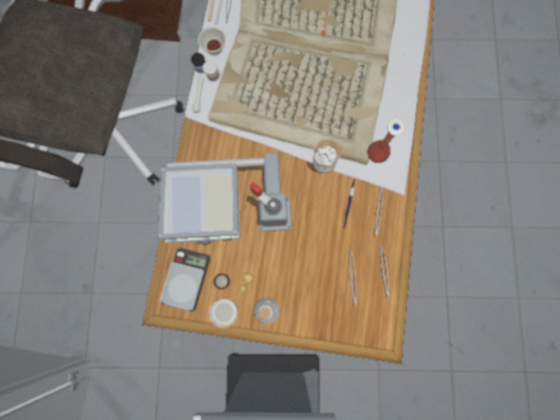

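View pics/wrist0.png

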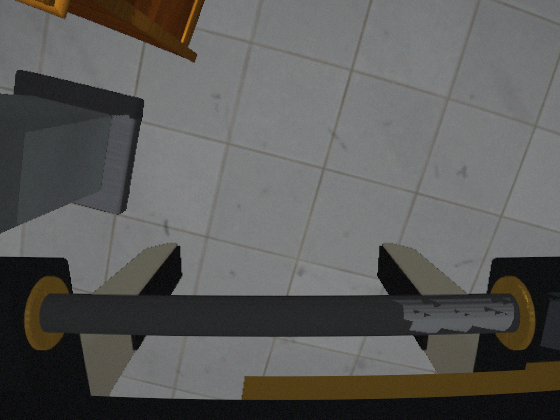

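```bash
python3 - <<'E'
from h import *
im=imaging.read_camera('top'); c=cam('top')
for t in ['station','mat_blue','mat_yellow','brush_a','brush_b','tweezers_a','crank_grip','crank','lid','erlenmeyer','beaker']:
    for o in models.outline_of('top',t):
        if o['confidence']<0.2: continue
        m=o['pixels']; ys,xs=np.nonzero(m); 
        z={'mat_blue':.009,'mat_yellow':.009,'crank_grip':.142}.get(t,.005)
        r=cv2.minAreaRect(np.c_[xs,ys].astype(np.float32)); box=cv2.boxPoints(r)
        w=onz(c,np.vstack([r[0],box]),z)
        print(t,round(o['confidence'],2),np.round(o['pixel'],1),m.sum(),'rect',np.round(r[0],1),np.round(r[1],1),round(r[2],1),'w',np.round(w[0,:2],3),np.round(w[1:,:2],3).tolist())
x=cv2.resize(im[140:350,140:440],None,fx=2.6,fy=2.6,interpolation=cv2.INTER_CUBIC); cv2.imwrite('pics/top0c.png',x)
E
```

```text
station 0.77 [213.9 198.8] 8451 rect [222.2 199.4] [ 84.2 132.9] 84.6 w [0.641 0.114] [[0.73, 0.291], [0.767, -0.036], [0.556, -0.058], [0.522, 0.258]]
mat_yellow 0.48 [266.9 195.8] 322 rect [264.  196.5] [36.1 12. ] 45.0 w [0.649 0.012] [[0.67, 0.054], [0.691, 0.034], [0.628, -0.03], [0.607, -0.009]]
brush_a 0.71 [346.9 204.3] 102 rect [349.2 203. ] [ 2.9 40.8] 13.0 w [ 0.636 -0.196] [[0.587, -0.181], [0.687, -0.205], [0.685, -0.212], [0.586, -0.188]]
brush_b 0.71 [346.9 204.3] 102 rect [349.2 203. ] [ 2.9 40.8] 13.0 w [ 0.636 -0.196] [[0.587, -0.181], [0.687, -0.205], [0.685, -0.212], [0.586, -0.188]]
tweezers_a 0.72 [327.7 152.1] 791 rect [325.6 154.3] [27.3 34.9] 26.6 w [ 0.76  -0.139] [[0.734, -0.09], [0.817, -0.129], [0.785, -0.19], [0.704, -0.15]]
tweezers_a 0.63 [385.6 288.6] 9 rect [386.5 289.5] [5. 1.] 90.0 w [ 0.429 -0.281] [[0.435, -0.28], [0.435, -0.282], [0.423, -0.282], [0.423, -0.28]]
tweezers_a 0.62 [374.5 227.8] 34 rect [377.9 216.9] [ 3.1 32.7] 9.5 w [ 0.602 -0.266] [[0.563, -0.255], [0.643, -0.27], [0.642, -0.277], [0.562, -0.262]]
tweezers_a 0.57 [353.5 292.8] 25
[... 310 characters left out ...]
6.3] [36.8 13.4] 45.0 w [0.65  0.013] [[0.671, 0.057], [0.695, 0.034], [0.63, -0.031], [0.606, -0.008]]
crank 0.47 [325.6 153.8] 778 rect [325.1 154.8] [25.9 35.3] 26.6 w [ 0.758 -0.138] [[0.732, -0.09], [0.815, -0.129], [0.785, -0.187], [0.703, -0.147]]
lid 0.55 [199.3 205. ] 5621 rect [197.5 200. ] [76. 79.] 90.0 w [0.639 0.174] [[0.734, 0.277], [0.737, 0.081], [0.547, 0.075], [0.545, 0.264]]
erlenmeyer 0.72 [268.8 307.8] 585 rect [266.5 310.5] [27. 25.] 90.0 w [0.378 0.001] [[0.408, 0.031], [0.409, -0.028], [0.348, -0.029], [0.347, 0.029]]
beaker 0.77 [325.6 153.7] 841 rect [327.6 155.6] [28.3 35.7] 3.8 w [ 0.756 -0.145] [[0.712, -0.106], [0.805, -0.112], [0.801, -0.183], [0.708, -0.176]]
```

View pics/top0c.png

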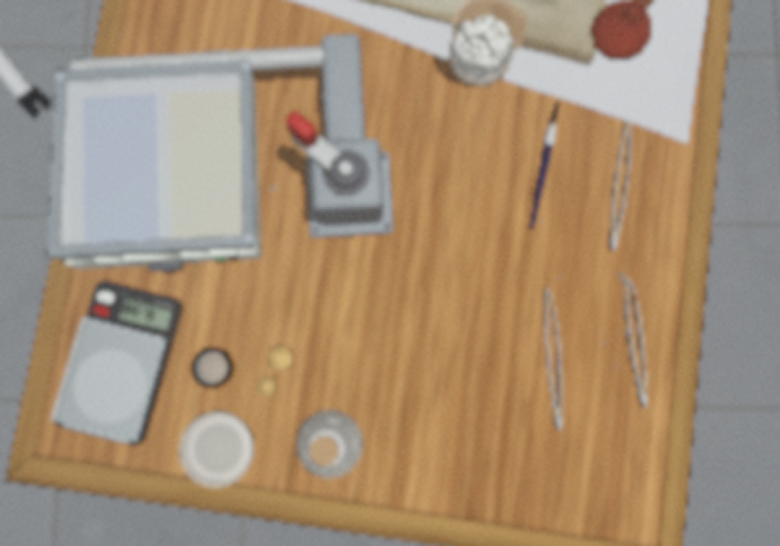

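```bash
cat > st.py <<'E'
from h import *
from scipy.optimize import least_squares
def S(p,P):
    P=np.atleast_2d(P); c,s=np.cos(p[2]),np.sin(p[2])
    return np.c_[p[0]+c*P[:,0]-s*P[:,1],p[1]+s*P[:,0]+c*P[:,1],P[:,2]]
def lidpts(a):
    # lid frame: from hinge, x' toward -x, top at +5..10
    c=[]
    for t,y in [(0,.088),(0,-.088),(.176,-.088),(.176,.088)]:
        h=.010
        c.append([.092-t*np.cos(a)+h*np.sin(a),y,.046+t*np.sin(a)+h*np.cos(a)])
    return np.array(c)
def feats(crank):
    mats=[[x,s*.0405+d,.009] for s in (1,-1) for x,d in ((.077,.0365),(.077,-.0365),(-.077,-.0365),(-.077,.0365))]
    ped=[[-.03+sx*.03,-.17+sy*.03,.104] for sx,sy in ((-1,1),(-1,-1),(1,-1))]
    g=[[-.03+.045*np.cos(crank),-.17+.045*np.sin(crank),.163]]
    return np.array(mats+ped+g+[[-.03,-.17,.119]]), lidpts(.191*crank)
E
python3 - <<'E'
from st import *
c=cam('top')
crop=np.array([(83,95),(157,95),(157,240),(83,240),(168,92),(240,92),(240,236),(167,238),(309,214),(383,208),(380,138),(300,126),(347,168),(57,72),(252,65),(258,248),(50,255)],float)
px=140+crop/2.6
f=lambda q:(proj(c,np.vstack([S(q[:3],a) for a in feats(q[3])]))-px)
r=least_squares(lambda q:f(q).ravel(),[.64,.16,0,.9],loss='soft_l1')
print(np.round(r.x,4)); print(np.round(f(r.x),1).tolist())
p=r.x
for n in ['top','scene']:
    im=imaging.read_camera(n); cc=cam(n)
    k=3 if n=='top' else 1
    o=cv2.resize(im,None,fx=3,fy=3,interpolation=cv2.INTER_CUBIC)
    a,b=feats(p[3])
    for X,col in ((a,(0,0,255)),(b,(255,0,255))):
        for u in proj(cc,S(p[:3],X)): cv2.circle(o,tuple(int(v) for v in (u*3+1)),3,col,-1)
    o=o[420:900,420:1220] if n=='top' else o[540:1110,270:1000]
    cv2.imwrite(f'pics/fit_{n}.png',o)
E
```

```text
[0.6229 0.1584 0.0603 0.7873]
[[-0.3, 0.5], [1.0, -0.9], [1.8, 5.5], [-0.4, 7.0], [0.0, 0.1], [2.0, -1.2], [3.7, 5.4], [1.3, 6.1], [0.7, -0.6], [-0.2, 0.4], [-0.4, 0.4], [0.3, -1.0], [-1.0, 1.5], [-0.7, -2.6], [-0.6, -3.3], [-2.2, -1.9], [-2.1, -0.7]]
```

View pics/fit_top.png

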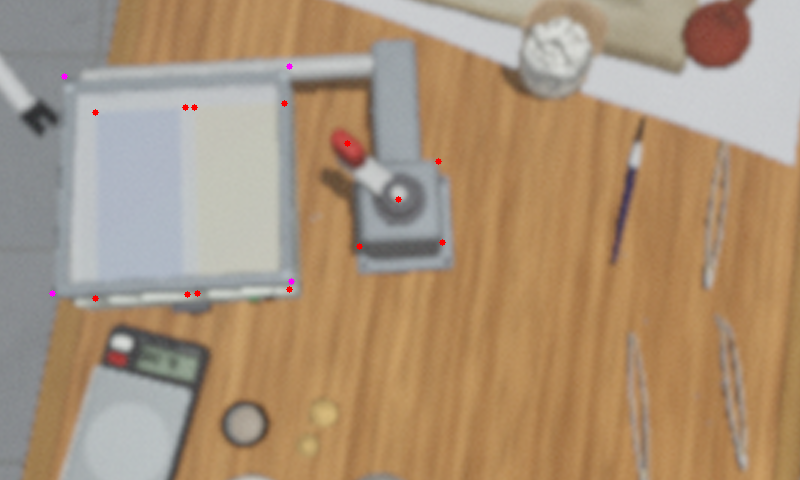

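View pics/fit_scene.png

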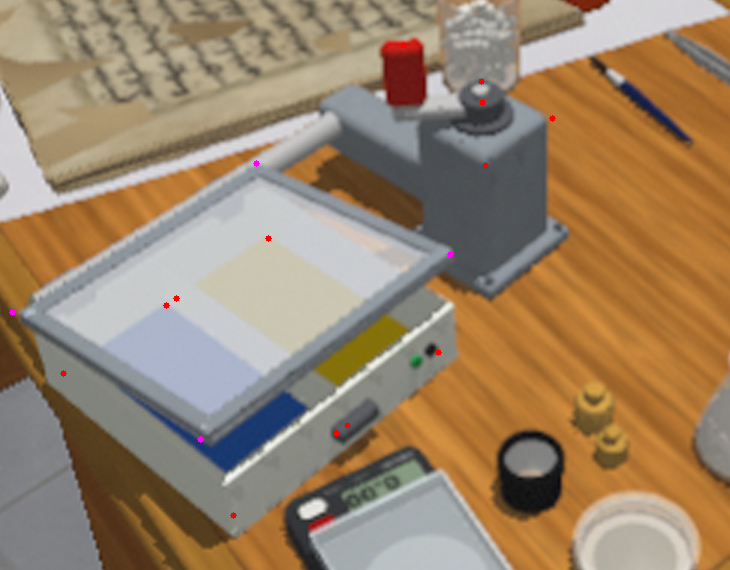

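```bash
cat > fit2.py <<'E'
from st import *
ct,cs=cam('top'),cam('scene')
T=[(83,95,.077,.077,.009),(157,95,.077,.004,.009),(168,92,.077,-.004,.009),(240,92,.077,-.077,.009),
 (309,214,-.06,-.14,.104),(383,208,-.06,-.20,.104),(380,138,0,-.20,.104)]
Sc=[(488,165,-.06,-.14,.104),(550,118,-.06,-.20,.104),(233,533,-.085,.085,0),(453,308,-.085,-.085,.044),(455,357,-.085,-.085,0)]
T=np.array(T);Sc=np.array(Sc)
tp=140+T[:,:2]/2.6; sp=np.array([90,180])+Sc[:,:2]/3
gt=140+np.array([300,126])/2.6; gs=np.array([90,180])+np.array([404,45])/3
def f(q):
    g=S(q[:3],[[-.03+.045*np.cos(q[3]),-.17+.045*np.sin(q[3]),.163]])
    return np.vstack([proj(ct,S(q,T[:,2:]))-tp,proj(cs,S(q,Sc[:,2:]))-sp,proj(ct,g)-gt,proj(cs,g)-gs])
r=least_squares(lambda q:f(q).ravel(),[.64,.16,0,.9],loss='soft_l1')
p=r.x
E
python3 - <<'E'
from fit2 import *
print(np.round(r.x,4)); print(np.round(f(r.x),1).tolist())
ax=S(p,[[-.03,-.17,.142]]);print('axis',ax, 'blue',S(p,[[0,.0405,.006]]),'yellow',S(p,[[0,-.0405,.006]]))
for n in ['top','scene']:
    im=imaging.read_camera(n); cc=cam(n)
    o=cv2.resize(im,None,fx=3,fy=3,interpolation=cv2.INTER_CUBIC)
    a,b=feats(p[3])
    for X,col in ((a,(0,255,0)),(b,(255,0,255))):
        for u in proj(cc,S(p[:3],X)): cv2.circle(o,tuple(int(v) for v in (u*3+1)),3,col,-1)
    o=o[420:900,420:1220] if n=='top' else o[540:1110,270:1000]
    cv2.imwrite(f'pics/fit2_{n}.png',o)
# thin items
im=imaging.read_camera('top')
for nm,e in dict(brush=((556,105),(531,227)),tw1=((628,124),(613,250)),tw2=((547,290),(560,427)),tw3=((625,276),(645,405))).items():
    w=onz(ct,140+np.array(e)/2.6,.005); d=w[0]-w[1]; print(nm,np.round(w.mean(0)[:2],3),'len',round(np.linalg.norm(d),3),'ang',round(np.degrees(np.arctan2(d[1],d[0])),1))
E
```

```text
[0.623  0.1583 0.0617 0.8266]
[[-0.3, 0.5], [1.0, -0.9], [0.1, 0.1], [2.1, -1.3], [0.8, -0.7], [-0.1, 0.2], [-0.3, 0.2], [-1.1, -0.2], [0.6, -0.2], [-0.2, 3.3], [0.5, 0.0], [0.8, 1.3], [-0.3, -0.4], [-0.5, 0.2]]
axis [[ 0.60353983 -0.01324597  0.142     ]] blue [[0.62051079 0.1987027  0.006     ]] yellow [[0.6255024  0.11785665 0.006     ]]
brush [ 0.635 -0.196] len 0.12 ang -12.2
tw1 [ 0.615 -0.268] len 0.122 ang -8.3
tw2 [ 0.456 -0.202] len 0.123 ang 4.4
tw3 [ 0.473 -0.277] len 0.117 ang 7.1
```

View pics/fit2_top.png

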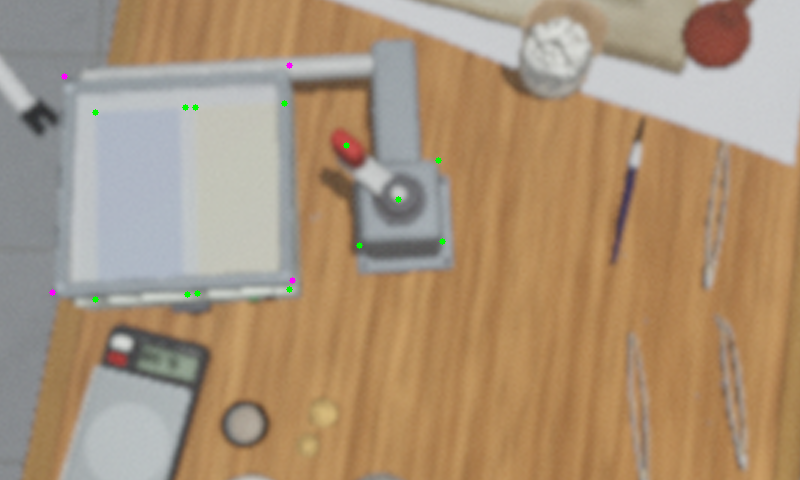

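View pics/fit2_scene.png

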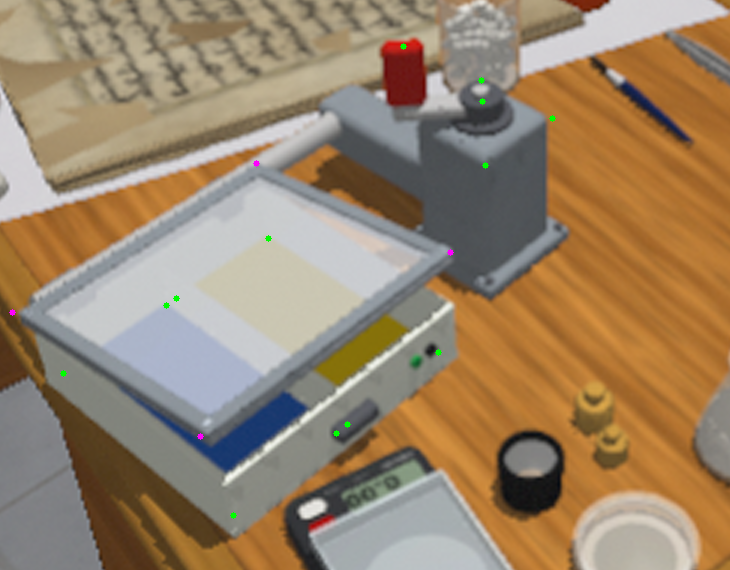

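```bash
cat > plan.py <<'E'
from h import *
def Rdown(yaw): # tool x at world yaw, y down, z (jaw) = left of x
    c,s=np.cos(yaw),np.sin(yaw); x=np.array([c,s,0]); y=np.array([0,0,-1.]); return np.c_[x,y,np.cross(x,y)]
def plan(wps,yaw=None,vmax=.05,wmax=8.5,start=None,yawstart=None):
    """waypoints world xyz; prints tool-frame rows in straight lines; turns to yaw during first rows"""
    s=robot.read_state(); p=np.array(s['tool_pos']); Rm=rot(s['orientation'])
    Rt=Rm if yaw is None else Rdown(np.radians(yaw))
    rows=[]
    rv=(R.from_matrix(Rm.T@Rt)).as_rotvec(degrees=True); n=np.linalg.norm(rv)
    nrot=int(np.ceil(n/wmax-1e-6)) if n>.3 else 0
    step=R.from_rotvec(rv/max(nrot,1),degrees=True).as_matrix()
    print('t',s['t'],'tcp',np.round(p,4),'rot err deg',np.round(rv,2))
    for w in wps:
        d=np.array(w)-p; k=int(np.ceil(np.max(np.linalg.norm(d))/vmax-1e-6)); k=max(k,1)
        for i in range(k):
            t=Rm.T@(d/k); q=[0,0,0]
            if nrot>0: q=rv/ (np.ceil(n/wmax)); Rm=Rm@step; nrot-=1
            rows.append(list(np.round(t,4))+list(np.round(q,2)))
        p=np.array(w)
    while nrot>0: rows.append([0,0,0]+list(np.round(rv/np.ceil(n/wmax),2))); nrot-=1
    for i,r in enumerate(rows): print(i//5,[float(v) for v in r])
E
python3 - <<'E'
from plan import *
s=robot.read_state(); print(np.round(rot(s['orientation']),3))
plan([[.151,-.58,.25],[.651,-.013,.25],[.651,-.013,.158]],yaw=0)
E
```

```text
[[-0.968  0.     0.251]
 [-0.251  0.    -0.968]
 [-0.    -1.    -0.   ]]
t 1.0 tcp [ 0.1507 -0.5808  0.2376] rot err deg [  -0.   -165.46   -0.  ]
0 [-0.0005, -0.0124, -0.0007, -0.0, -8.27, -0.0]
0 [-0.0425, 0.0, -0.0205, -0.0, -8.27, -0.0]
0 [-0.0451, 0.0, -0.0142, -0.0, -8.27, -0.0]
0 [-0.0466, 0.0, -0.0076, -0.0, -8.27, -0.0]
0 [-0.0472, 0.0, -0.0008, -0.0, -8.27, -0.0]
1 [-0.0469, 0.0, 0.006, -0.0, -8.27, -0.0]
1 [-0.0455, 0.0, 0.0127, -0.0, -8.27, -0.0]
1 [-0.0432, 0.0, 0.0191, -0.0, -8.27, -0.0]
1 [-0.04, 0.0, 0.0251, -0.0, -8.27, -0.0]
1 [-0.036, 0.0, 0.0306, -0.0, -8.27, -0.0]
2 [-0.0312, 0.0, 0.0355, -0.0, -8.27, -0.0]
2 [-0.0258, 0.0, 0.0396, -0.0, -8.27, -0.0]
2 [-0.0198, 0.0, 0.0429, -0.0, -8.27, -0.0]
2 [-0.0134, -0.0, 0.0453, -0.0, -8.27, -0.0]
2 [-0.0068, -0.0, 0.0468, -0.0, -8.27, -0.0]
3 [0.0, -0.0, 0.0472, -0.0, -8.27, -0.0]
3 [0.0068, -0.0, 0.0468, -0.0, -8.27, -0.0]
3 [0.0, 0.046, 0.0, -0.0, -8.27, -0.0]
3 [0.0, 0.046, -0.0, -0.0, -8.27, -0.0]
3 [0.0, 0.0, 0.0, -0.0, -8.27, -0.0]
```

```bash
python3 - <<'E'
from plan import *
plan([[.151,-.58,.25],[.651,-.013,.25]],yaw=180)
E
```

```text
t 1.0 tcp [ 0.1507 -0.5808  0.2376] rot err deg [ 0.   14.54 -0.  ]
0 [-0.0005, -0.0124, -0.0007, 0.0, 7.27, -0.0]
0 [-0.0355, 0.0, -0.0312, 0.0, 7.27, -0.0]
0 [-0.0312, 0.0, -0.0354, 0.0, 0.0, 0.0]
0 [-0.0312, 0.0, -0.0354, 0.0, 0.0, 0.0]
0 [-0.0312, 0.0, -0.0354, 0.0, 0.0, 0.0]
1 [-0.0312, 0.0, -0.0354, 0.0, 0.0, 0.0]
1 [-0.0312, 0.0, -0.0354, 0.0, 0.0, 0.0]
1 [-0.0312, 0.0, -0.0354, 0.0, 0.0, 0.0]
1 [-0.0312, 0.0, -0.0354, 0.0, 0.0, 0.0]
1 [-0.0312, 0.0, -0.0354, 0.0, 0.0, 0.0]
2 [-0.0312, 0.0, -0.0354, 0.0, 0.0, 0.0]
2 [-0.0312, 0.0, -0.0354, 0.0, 0.0, 0.0]
2 [-0.0312, 0.0, -0.0354, 0.0, 0.0, 0.0]
2 [-0.0312, 0.0, -0.0354, 0.0, 0.0, 0.0]
2 [-0.0312, 0.0, -0.0354, 0.0, 0.0, 0.0]
3 [-0.0312, 0.0, -0.0354, 0.0, 0.0, 0.0]
3 [-0.0312, 0.0, -0.0354, 0.0, 0.0, 0.0]
```

carry_out:
  motion: [0,-0.012,0,0,7.27,0,-1,-0.035,0,-0.031,0,7.27,0,-1,-0.031,0,-0.035,0,0,0,-1,-0.031,0,-0.035,0,0,0,-1,-0.031,0,-0.035,0,0,0,-1]
  squeeze: 20

```text
t: 1.5
tool_pos: [0.2748, -0.4412, 0.249]
orientation: [-0.021, -2.211, 2.211]
force: [1.5, -0.9, 0.8]
opening: 0.0573
```

carry_out:
  motion: [-0.031,0,-0.035,0,0,0,-1,-0.031,0,-0.035,0,0,0,-1,-0.031,0,-0.035,0,0,0,-1,-0.031,0,-0.035,0,0,0,-1,-0.031,0,-0.035,0,0,0,-1]

```text
t: 2.0
tool_pos: [0.4383, -0.2618, 0.2501]
orientation: [-0.026, -2.208, 2.215]
force: [0.9, -0.9, -0.4]
opening: 0.0175
```

carry_out:
  motion: [-0.031,0,-0.035,0,0,0,-1,-0.031,0,-0.035,0,0,0,-1,-0.031,0,-0.035,0,0,0,-1,-0.031,0,-0.035,0,0,0,-1,0,0,0,0,0,0,-1]

```text
t: 2.5
tool_pos: [0.5725, -0.1129, 0.2508]
orientation: [-0.024, -2.213, 2.219]
force: [-0.6, -0.1, 0.5]
opening: 0.0005
```

```bash
python3 - <<'E'
from plan import *
plan([[.649,-.015,.25],[.649,-.015,.158]],yaw=180)
cv2.imwrite('pics/w1.png',imaging.read_camera('wrist'))
a=np.radians([0,20,40,60]); 
E
```

```text
t 2.5 tcp [ 0.5725 -0.1129  0.2508] rot err deg [-0.16 -0.96 -0.3 ]
0 [-0.0249, 0.0003, -0.0331, -0.16, -0.96, -0.3]
0 [-0.0255, 0.0003, -0.0326, 0.0, 0.0, 0.0]
0 [-0.0255, 0.0003, -0.0326, 0.0, 0.0, 0.0]
0 [-0.0, 0.046, -0.0, 0.0, 0.0, 0.0]
0 [-0.0, 0.046, -0.0, 0.0, 0.0, 0.0]
```

View pics/w1.png

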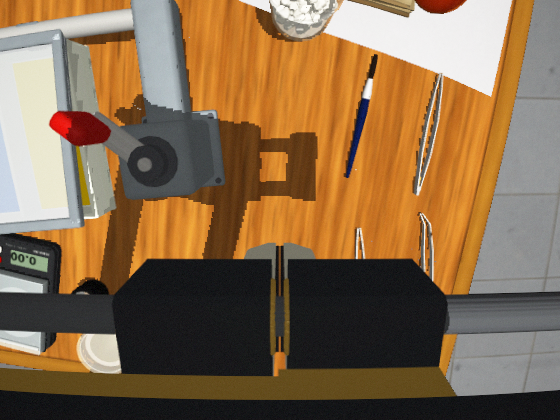

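```bash
python3 - <<'E'
from plan import *
c=cam('wrist')
print('hub',onz(c,[145,165],.128),'grip',onz(c,[88,128],.163), onz(c,[70,127],.15))
for nm,e in dict(brush=((375,57),(348,177)),tw1=((439,75),(418,192)),).items():
    w=onz(c,e,.005); d=w[0]-w[1]; print(nm,np.round(w.mean(0)[:2],3),'len',round(np.linalg.norm(d),3),'ang',round(np.degrees(np.arctan2(d[1],d[0])),1))
# pedestal top right corners z .104
print(onz(c,[[218,120],[222,183],[126,196],[130,112]],.0))
E
```

```text
hub [[ 0.60593703 -0.01833778  0.128     ]] grip [[0.63394332 0.00349742 0.163     ]] [[0.63491413 0.02236434 0.15      ]]
brush [ 0.636 -0.2  ] len 0.123 ang -11.6
tw1 [ 0.618 -0.272] len 0.122 ang -7.0
[[ 0.63641259 -0.05331531  0.        ]
 [ 0.57044152 -0.05425075  0.        ]
 [ 0.55831067  0.05166995  0.        ]
 [ 0.64710997  0.03824271  0.        ]]
```

carry_out:
  motion: [-0.025,0,-0.033,-0.16,-0.96,-0.3,-1,-0.0255,0,-0.033,0,0,0,-1,-0.026,0,-0.032,0,0,0,-1,0,0,0,0,0,0,-1,0,0,0,0,0,0,-1]

```text
t: 3.05
tool_pos: [0.6487, -0.0197, 0.2498]
orientation: [-0.002, -2.213, 2.221]
force: [-0.3, -0.8, -0.6]
opening: 0.0004
```

```bash
cat > circ.py <<'E'
from plan import *
AX=np.array([.605,-.016])
def arc(a0,a1,step,r=.045,z=.158):
    n=int(round(abs(a1-a0)/step)); out=[]
    for a in np.radians(np.linspace(a0,a1,n+1)[1:]): out.append([AX[0]+r*np.cos(a),AX[1]+r*np.sin(a),z])
    return out
def where():
    p=np.array(robot.read_state()['tool_pos']); d=p[:2]-AX; return np.linalg.norm(d),np.degrees(np.arctan2(d[1],d[0]))
E
python3 - <<'E'
from circ import *
plan([[.650,-.016,.158]]+arc(0,160,20))
E
```

```text
t 3.05 tcp [ 0.6487 -0.0197  0.2498] rot err deg [0. 0. 0.]
0 [-0.0008, 0.0459, -0.002, 0.0, 0.0, 0.0]
0 [-0.0008, 0.0459, -0.002, 0.0, 0.0, 0.0]
0 [0.0028, -0.0, -0.0154, 0.0, 0.0, 0.0]
0 [0.0079, -0.0, -0.0135, 0.0, 0.0, 0.0]
0 [0.012, 0.0, -0.01, 0.0, 0.0, 0.0]
1 [0.0147, 0.0, -0.0053, 0.0, 0.0, 0.0]
1 [0.0156, 0.0001, 0.0001, 0.0, 0.0, 0.0]
1 [0.0147, 0.0001, 0.0054, 0.0, 0.0, 0.0]
1 [0.0119, 0.0001, 0.0101, 0.0, 0.0, 0.0]
1 [0.0077, 0.0001, 0.0136, 0.0, 0.0, 0.0]
```

carry_out:
  motion: [-0.001,0.046,-0.002,0,0,0,-1,-0.001,0.046,-0.002,0,0,0,-1,0.0028,0,-0.0154,0,0,0,-1,0.0079,0,-0.0135,0,0,0,-1,0.012,0,-0.01,0,0,0,-1]

```text
t: 3.55
tool_pos: [0.6287, 0.0138, 0.1613]
orientation: [-0.024, -2.205, 2.228]
force: [6.3, -4.5, -3.5]
opening: 0.0006
```

```bash
python3 - <<'E'
from circ import *
print(where(), robot.read_state()['force'])
cv2.imwrite('pics/s2.png',cv2.resize(imaging.read_camera('scene')[150:350,90:360],None,fx=2.5,fy=2.5))
plan(arc(where()[1],where()[1]+100,20))
E
```

```text
(np.float64(0.0380682553206947), np.float64(51.41526211389733)) [ 6.30606718 -4.52480035 -3.47341542]
t 3.6 tcp [0.6276 0.0154 0.162 ] rot err deg [0. 0. 0.]
0 [0.0106, 0.0038, -0.0118, 0.0, 0.0, 0.0]
0 [0.0156, -0.0001, -0.0013, 0.0, 0.0, 0.0]
0 [0.0151, -0.0, 0.0041, 0.0, 0.0, 0.0]
0 [0.0128, 0.0, 0.009, 0.0, 0.0, 0.0]
0 [0.0089, 0.0001, 0.0128, 0.0, 0.0, 0.0]
```

View pics/s2.png

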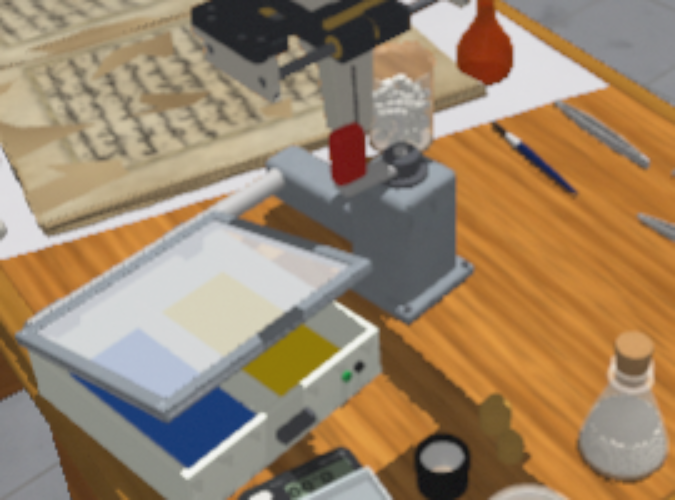

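carry_out:
  motion: [0.0106,0.0038,-0.0128,0,0,0,-1,0.0156,0,-0.0013,0,0,0,-1,0.0151,0,0.0041,0,0,0,-1,0.0128,0,0.009,0,0,0,-1,0.0089,0,0.0128,0,0,0,-1]

```text
t: 4.1
tool_pos: [0.5734, 0.0027, 0.1715]
orientation: [0.061, 2.2, -2.221]
force: [5.1, 9.5, -2.2]
opening: 0.0003
```

```bash
python3 - <<'E'
from circ import *
print(where(), robot.read_state()['force'])
plan(arc(where()[1],where()[1]+200,20,r=.047),yaw=180)
E
```

```text
(np.float64(0.036696010243961893), np.float64(149.33910783758222)) [ 5.11487547  9.5140562  -2.18759844]
t 4.1 tcp [0.5734 0.0027 0.1715] rot err deg [-0.56 -0.96 -2.18]
0 [0.015, 0.013, 0.0101, -0.56, -0.96, -2.18]
0 [0.0002, 0.0, 0.0163, 0.0, 0.0, 0.0]
0 [-0.0054, 0.0, 0.0154, 0.0, 0.0, 0.0]
0 [-0.0103, 0.0, 0.0126, 0.0, 0.0, 0.0]
0 [-0.014, -0.0, 0.0083, 0.0, 0.0, 0.0]
1 [-0.016, -0.0, 0.003, 0.0, 0.0, 0.0]
1 [-0.0161, -0.0, -0.0026, 0.0, 0.0, 0.0]
1 [-0.0142, -0.0, -0.008, 0.0, 0.0, 0.0]
1 [-0.0106, -0.0, -0.0124, 0.0, 0.0, 0.0]
1 [-0.0058, -0.0, -0.0153, 0.0, 0.0, 0.0]
```

carry_out:
  motion: [0.015,0.013,0.0101,-0.56,-0.96,-2.18,-1,0.0002,0.002,0.0163,0,0,0,-1,-0.0054,0.002,0.0154,0,0,0,-1,-0.0103,0.002,0.0126,0,0,0,-1,-0.014,0.002,0.0083,0,0,0,-1]

```text
t: 4.6
tool_pos: [0.5878, -0.0566, 0.1627]
orientation: [0.008, 2.23, -2.203]
force: [-4.3, 3.8, 0.3]
opening: 0.0005
```

```bash
python3 - <<'E'
from circ import *
print(where(), robot.read_state()['force'])
plan(arc(where()[1],where()[1]+100,20,r=.048),yaw=180)
cv2.imwrite('pics/s3.png',cv2.resize(imaging.read_camera('scene')[150:350,90:360],None,fx=2.5,fy=2.5))
E
```

```text
(np.float64(0.04408236188110572), np.float64(-113.02857961731553)) [-4.26044195  3.76704402  0.28355251]
t 4.6 tcp [ 0.5878 -0.0566  0.1627] rot err deg [ 0.69  0.08 -0.47]
0 [-0.0147, 0.0047, 0.0074, 0.69, 0.08, -0.47]
0 [-0.0165, 0.0, -0.002, 0.0, 0.0, 0.0]
0 [-0.0149, 0.0, -0.0076, 0.0, 0.0, 0.0]
0 [-0.0114, 0.0, -0.0122, 0.0, 0.0, 0.0]
0 [-0.0065, 0.0, -0.0153, 0.0, 0.0, 0.0]
```

View pics/s3.png

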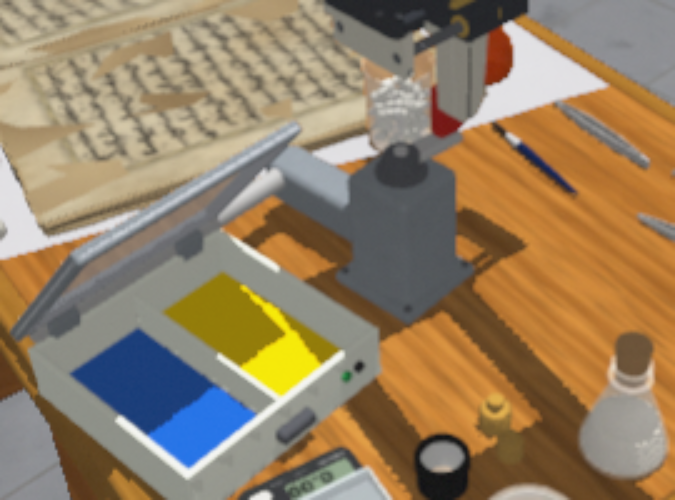

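carry_out:
  motion: [-0.0147,0.006,0.0074,0.69,0,-0.47,-1,-0.0165,0.002,-0.002,0,0,0,-1,-0.0149,0.002,-0.0076,0,0,0,-1,-0.0114,0.002,-0.0122,0,0,0,-1,-0.0065,0.002,-0.0153,0,0,0,-1]

```text
t: 5.15
tool_pos: [0.6491, -0.0337, 0.1568]
orientation: [0.001, -2.208, 2.221]
force: [-6.3, -8.4, 1.0]
opening: 0.0004
```

```bash
python3 - <<'E'
from circ import *
print(where(), robot.read_state()['force'])
plan(arc(where()[1],where()[1]+100,20,r=.048),yaw=180)
E
```

```text
(np.float64(0.04755504693422472), np.float64(-21.8260103856355)) [-6.2614893  -8.40301205  0.95614143]
t 5.15 tcp [ 0.6491 -0.0337  0.1568] rot err deg [-0.33 -0.39  0.43]
0 [-0.0037, -0.0013, -0.0162, -0.33, -0.39, 0.43]
0 [0.0024, 0.0, -0.0165, 0.0, 0.0, 0.0]
0 [0.0079, 0.0, -0.0147, 0.0, 0.0, 0.0]
0 [0.0124, 0.0, -0.0111, 0.0, 0.0, 0.0]
0 [0.0155, 0.0, -0.0062, 0.0, 0.0, 0.0]
```

carry_out:
  motion: [-0.0037,0.001,-0.0162,0,0,0,-1,0.0024,0.003,-0.0165,0,0,0,-1,0.0079,0.003,-0.0147,0,0,0,-1,0.0124,0.003,-0.0111,0,0,0,-1,0.0155,0.003,-0.0062,0,0,0,-1]

```text
t: 5.65
tool_pos: [0.6205, 0.0238, 0.1563]
orientation: [-0.027, -2.198, 2.24]
force: [7.3, -5.5, 0.3]
opening: 0.0003
```

```bash
python3 - <<'E'
from circ import *
w=where();print(w, robot.read_state()['force'])
plan(arc(w[1],130,10,r=.047),yaw=180)
cv2.imwrite('pics/s4.png',cv2.resize(imaging.read_camera('scene')[100:300,90:360],None,fx=2.5,fy=2.5))
cv2.imwrite('pics/t4.png',cv2.resize(imaging.read_camera('top')[130:270,140:340],None,fx=3,fy=3))
E
```

```text
(np.float64(0.04270494136308782), np.float64(68.72048916407067)) [ 7.34318952 -5.52039726  0.26415771]
t 5.65 tcp [0.6205 0.0238 0.1563] rot err deg [-1.09 -0.83 -0.59]
0 [0.0065, -0.0019, -0.0062, -1.09, -0.83, -0.59]
0 [0.0083, -0.0, -0.0009, 0.0, 0.0, 0.0]
0 [0.0083, 0.0, 0.0006, 0.0, 0.0, 0.0]
0 [0.0081, 0.0, 0.0021, 0.0, 0.0, 0.0]
0 [0.0076, 0.0, 0.0035, 0.0, 0.0, 0.0]
1 [0.0069, 0.0, 0.0048, 0.0, 0.0, 0.0]
```

View pics/s4.png

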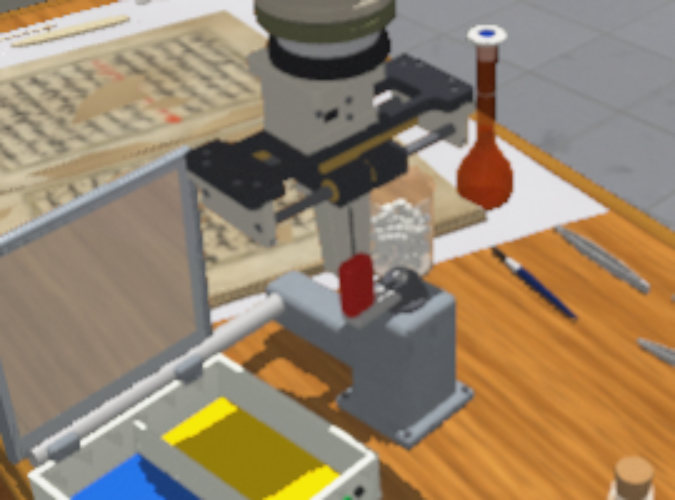

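View pics/t4.png

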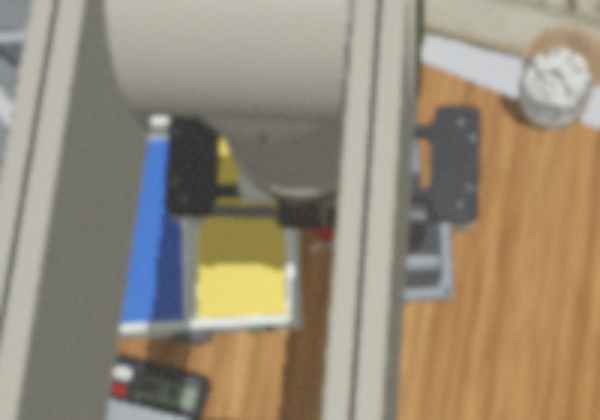

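carry_out:
  motion: [0.0085,0,-0.0062,-1,-0.8,-0.6,-1,0.0103,0.002,-0.0006,0,0,0,-1,0.0103,0.002,0.0014,0,0,0,-1,0.0098,0.002,0.0037,0,0,0,-1,0.009,0.002,0.0055,0,0,0,-1]

```text
t: 6.25
tool_pos: [0.5861, 0.0133, 0.1588]
orientation: [0.042, 2.194, -2.214]
force: [28.1, -3.2, -15.4]
opening: 0.0004
```

```bash
python3 - <<'E'
from circ import *
w=where();print(w, robot.read_state()['force'])
plan(arc(w[1],150,6,r=.047),yaw=180)
cv2.imwrite('pics/s5.png',cv2.resize(imaging.read_camera('scene')[100:300,90:360],None,fx=2.5,fy=2.5))
E
```

```text
(np.float64(0.0348902308082857), np.float64(122.8806477958749)) [ 28.13784715  -3.2030781  -15.3772017 ]
t 6.25 tcp [0.5861 0.0133 0.1588] rot err deg [-0.5  -0.1  -2.06]
0 [0.0102, 0.0004, -0.0076, -0.5, -0.1, -2.06]
0 [0.0034, -0.0, 0.0029, 0.0, 0.0, 0.0]
0 [0.0031, -0.0, 0.0032, 0.0, 0.0, 0.0]
0 [0.0027, -0.0, 0.0035, 0.0, 0.0, 0.0]
0 [0.0024, -0.0, 0.0037, 0.0, 0.0, 0.0]
```

View pics/s5.png

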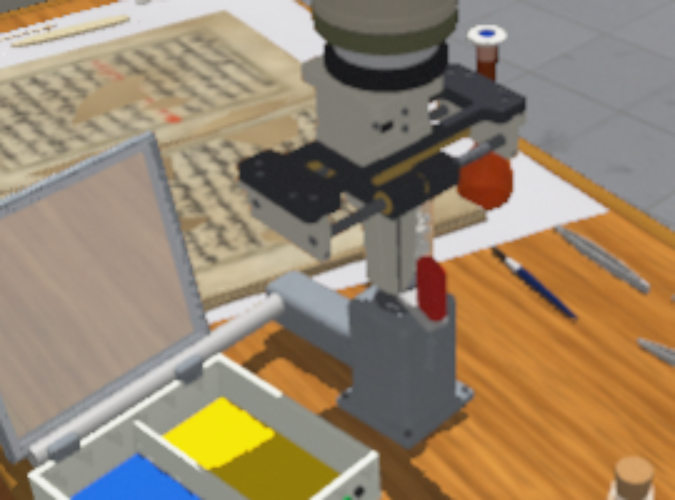

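carry_out:
  motion: [-0.008,0,-0.003,0,0,0,-1,0,-0.045,0,-0.5,0,-2.06,-1,0,-0.045,0,0,0,0,-1,0.02,0,0.045,0,0,0,-1,0.02,0,0.045,0,0,0,-1]

```text
t: 6.8
tool_pos: [0.5528, -0.073, 0.2565]
orientation: [-0.003, 2.222, -2.217]
force: [0.6, 0.2, -1.0]
opening: 0.0007
```

carry_out:
  motion: [0.025,0,0.043,0,0,0,-0.2,0.025,0,0.043,0,0,0,-0.2,0.025,0,0.04,0,0,0,-0.2,0,0,0,0,0,0,-0.2,0,0,0,0,0,0,-0.2]

```text
t: 7.3
tool_pos: [0.4743, -0.2082, 0.2636]
orientation: [0.009, 2.221, -2.22]
force: [-0.6, 0.4, -0.2]
opening: 0.035
```

```bash
python3 - <<'E'
from circ import *
print(robot.read_state()['tool_pos'],robot.read_state()['force'])
for n in ['scene','top','wrist']:
    im=imaging.read_camera(n); cv2.imwrite(f'pics/{n}6.png',im)
im=cv2.imread('pics/scene6.png');cv2.imwrite('pics/scene6c.png',cv2.resize(im[130:330,90:360],None,fx=2.5,fy=2.5))
im=cv2.imread('pics/top6.png');cv2.imwrite('pics/top6c.png',cv2.resize(im[140:350,140:440],None,fx=2.6,fy=2.6))
E
```

```text
[ 0.47426945 -0.20821179  0.26361922] [-0.58618758  0.43226142 -0.15735886]
```

View pics/scene6c.png

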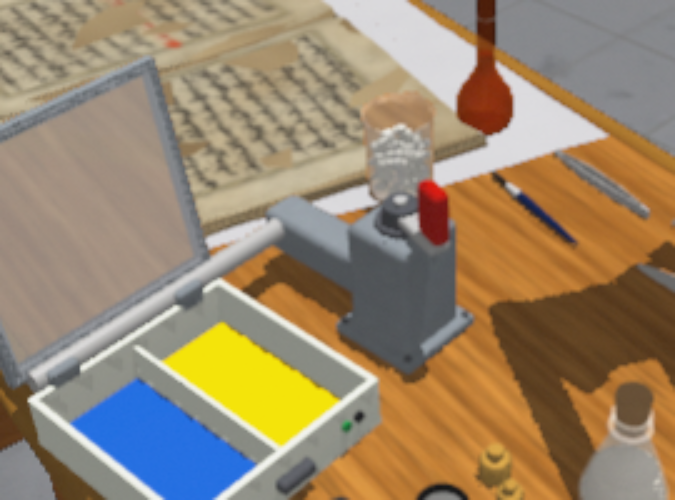

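View pics/top6c.png

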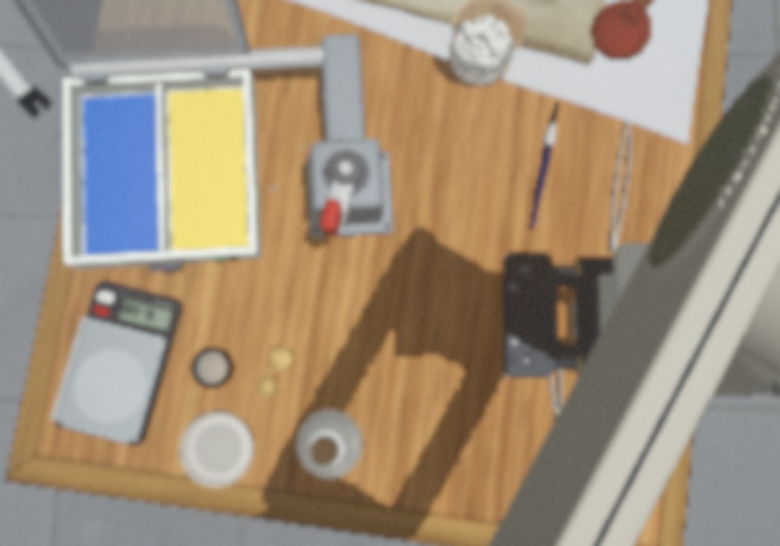

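View pics/wrist6.png

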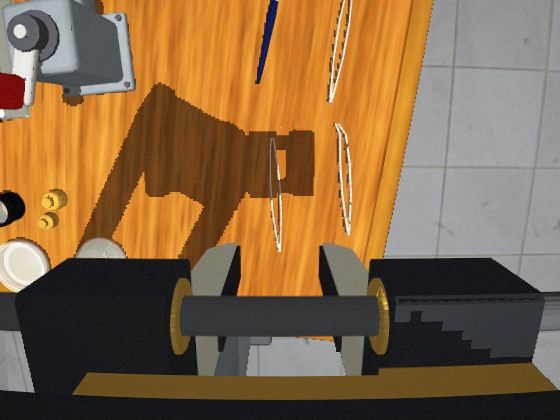

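```bash
cat > fit3.py <<'E'
from st import *
ct,cs=cam('top'),cam('scene')
T=[(83,95,.077,.077,.009),(157,95,.077,.004,.009),(168,88,.077,-.004,.009),(247,87,.077,-.077,.009),
(157,252,-.077,.004,.009),(82,255,-.077,.077,.009),(248,247,-.077,-.077,.009),(168,250,-.077,-.004,.009),
(62,264,-.085,.085,.044),(257,255,-.085,-.085,.044),
 (309,214,-.06,-.14,.104),(383,208,-.06,-.20,.104),(380,138,0,-.20,.104)]
Sc=[(405,270,-.06,-.14,.104),(457,230,-.06,-.20,.104),(378,378,-.085,-.085,.044)]
T=np.array(T);Sc=np.array(Sc)
tp=140+T[:,:2]/2.6; sp=np.array([90,130])+Sc[:,:2]/2.5
gt=140+np.array([333,210])/2.6; gs=np.array([90,130])+np.array([432,187])/2.5
def f(q):
    g=S(q[:3],[[-.03+.045*np.cos(q[3]),-.17+.045*np.sin(q[3]),.163]])
    return np.vstack([proj(ct,S(q,T[:,2:]))-tp,proj(cs,S(q,Sc[:,2:]))-sp,proj(ct,g)-gt,proj(cs,g)-gs])
r=least_squares(lambda q:f(q).ravel(),[.62,.16,0.05,3.1],loss='soft_l1')
p=r.x
E
python3 - <<'E'
from fit3 import *
print(np.round(r.x,4)); print(np.round(f(r.x),1).tolist())
ax=S(p,[[-.03,-.17,.142]]);print('axis',ax, 'blue',S(p,[[0,.0405,.006]]),'yellow',S(p,[[0,-.0405,.006]]))
c=cam('wrist')
for nm,e in dict(brush=((276,0),(259,82)),tw1=((350,-10),(331,101)),tw2=((272,138),(279,250)),tw3=((338,124),(348,233))).items():
    w=onz(c,e,.005); d=w[0]-w[1]; print(nm,np.round(w.mean(0)[:2],4),'len',round(np.linalg.norm(d),3),'ang',round(np.degrees(np.arctan2(d[1],d[0])),1))
im=cv2.imread('pics/wrist6.png'); cv2.imwrite('pics/w6c.png',cv2.resize(im[0:260,220:420],None,fx=2.3,fy=2.3))
print(proj(c,[[.474,-.208,0.005]]))
E
```

```text
[0.6245 0.1586 0.0586 2.9049]
[[-0.3, -0.2], [1.0, -1.5], [0.0, 1.0], [-0.7, 0.1], [1.7, 0.3], [-0.1, 0.5], [0.5, 0.6], [0.8, 0.9], [-0.2, -1.0], [-1.2, -1.1], [0.6, -1.2], [-0.3, -0.2], [-0.5, -0.1], [-1.0, -3.3], [0.6, -2.9], [-0.4, 1.3], [-0.7, 2.0], [0.9, 0.9]]
axis [[ 0.60450393 -0.01284343  0.142     ]] blue [[0.62211581 0.19905294 0.006     ]] yellow [[0.6268629  0.11819216 0.006     ]]
brush [ 0.6177 -0.194 ] len 0.082 ang -12.4
tw1 [ 0.6133 -0.2684] len 0.11 ang -8.6
tw2 [ 0.4578 -0.2023] len 0.125 ang 3.4
tw3 [ 0.4754 -0.2759] len 0.121 ang 7.4
[[280.84360447 181.32808374]]
```

View pics/w6c.png

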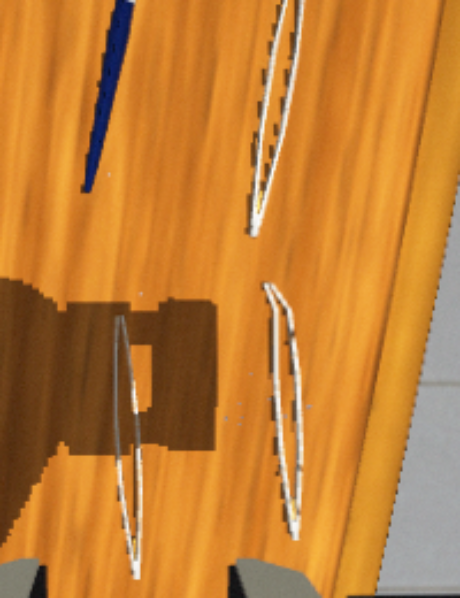

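```bash
python3 - <<'E'
from plan import *
plan([[.457,-.2025,.25],[.457,-.2025,.0215]],yaw=184)
E
```

```text
t 7.45 tcp [ 0.4751 -0.2067  0.263 ] rot err deg [ 0.01 -3.97 -0.29]
0 [0.0182, 0.0129, -0.0042, 0.01, -3.97, -0.29]
0 [0.0, 0.0457, 0.0, 0.0, 0.0, 0.0]
0 [0.0, 0.0457, 0.0, 0.0, 0.0, 0.0]
0 [0.0, 0.0457, 0.0, 0.0, 0.0, 0.0]
0 [0.0, 0.0457, 0.0, 0.0, 0.0, 0.0]
1 [0.0, 0.0457, 0.0, 0.0, 0.0, 0.0]
```

carry_out:
  motion: [0.018,0.013,-0.004,0,-4,-0.3,-0.2,0,0.045,0,0,0,0,-0.2,0,0.045,0,0,0,0,-0.2,0,0.045,0,0,0,0,-0.2,0,0,0,0,0,0,-0.2]

```text
t: 7.95
tool_pos: [0.4623, -0.1963, 0.1136]
orientation: [-0.088, 2.175, -2.176]
force: [-0.9, 0.2, 0.4]
opening: 0.0372
```

```bash
python3 - <<'E'
from plan import *
cv2.imwrite('pics/w7.png',imaging.read_camera('wrist'))
plan([[.457,-.2025,.0215]],yaw=184)
E
```

```text
t 8.0 tcp [ 0.4643 -0.1973  0.1173] rot err deg [-0.19  0.88 -0.49]
0 [0.0043, 0.0479, 0.0021, -0.19, 0.88, -0.49]
0 [0.0038, 0.0479, 0.0023, 0.0, 0.0, 0.0]
```

View pics/w7.png

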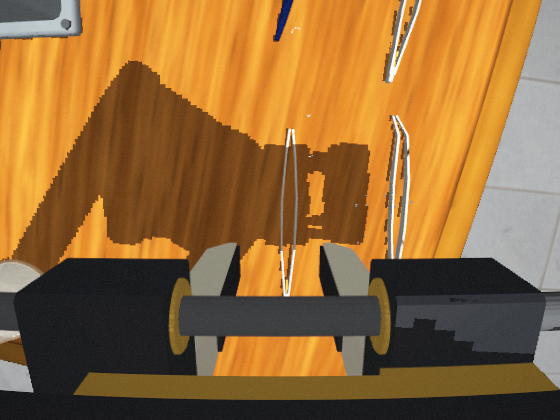

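carry_out:
  motion: [0.004,0.045,0.003,0,0.9,-0.5,-0.2,0.004,0.035,0.002,0,0,0,-0.2,0,0,0,0,0,0,-0.2,0,0,0,0,0,0,-0.2,0,0,0,0,0,0,-0.2]

```text
t: 8.5
tool_pos: [0.469, -0.2054, 0.0514]
orientation: [-0.063, 2.162, -2.189]
force: [0.2, 0.3, 0.6]
opening: 0.037
```

```bash
python3 - <<'E'
from plan import *
plan([[.457,-.2025,.0215]],yaw=184)
E
```

```text
t 8.5 tcp [ 0.469  -0.2054  0.0514] rot err deg [-0.74  0.28 -0.91]
0 [0.0123, 0.0297, -0.0041, -0.74, 0.28, -0.91]
```

carry_out:
  motion: [0.009,0.02,-0.003,-0.7,0.3,-0.9,-0.2,0.006,0.012,-0.001,0,0,0,-0.2,0,0.002,0,0,0,0,-0.2,0,0,0,0,0,0,-0.2,0,0,0,0,0,0,-0.2]

```text
t: 9.0
tool_pos: [0.4569, -0.2043, 0.0205]
orientation: [-0.069, 2.178, -2.188]
force: [0.1, 0.2, -1.0]
opening: 0.0374
```

```bash
python3 - <<'E'
from plan import *
plan([[.457,-.2025,.0215]],yaw=184)
E
```

```text
t 9.0 tcp [ 0.4569 -0.2043  0.0205] rot err deg [-0.26 -0.02 -0.36]
0 [-0.0002, -0.001, -0.0018, -0.26, -0.02, -0.36]
```

carry_out:
  motion: [0,0,-0.001,0,0,0,-1,0,0,0,0,0,0,-1,0,0,0,0,0,0,-1,0,0,0,0,0,0,-1,0,0,0,0,0,0,-1]
  squeeze: 25

```text
t: 9.5
tool_pos: [0.4576, -0.2036, 0.0214]
orientation: [-0.067, 2.177, -2.188]
force: [-0.4, -0.2, -0.5]
opening: 0.0103
```

carry_out:
  motion: [0,-0.03,0,0,0,0,-1,0,-0.04,0,0,0,0,-1,0,-0.04,0,0,0,0,-1,0,0,0,0,0,0,-1,0,0,0,0,0,0,-1]

```text
t: 10.0
tool_pos: [0.4553, -0.2022, 0.1337]
orientation: [-0.071, 2.181, -2.187]
force: [0.2, -0.5, -2.0]
opening: 0.0104
```

```bash
python3 - <<'E'
from plan import *
cv2.imwrite('pics/s8.png',imaging.read_camera('scene'))
cv2.imwrite('pics/w8.png',imaging.read_camera('wrist'))
print(robot.read_state()['opening'])
E
```

```text
0.010330029975531707
```

View pics/w8.png

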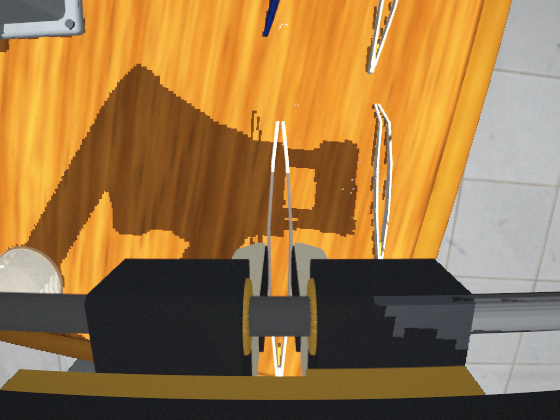

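View pics/s8.png

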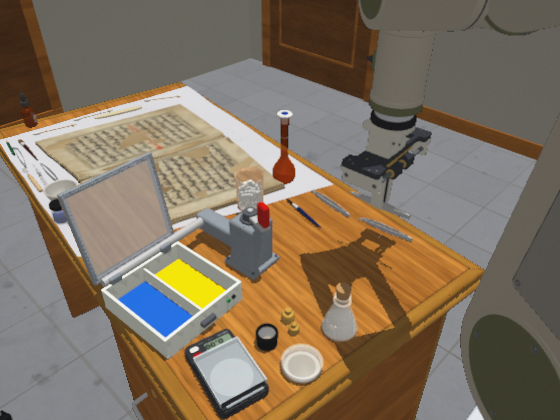

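```bash
python3 - <<'E'
from plan import *
plan([[.455,-.202,.24],[.6264,.126,.24]],yaw=183.4,vmax=.046)
E
```

```text
t 10.1 tcp [ 0.4552 -0.2022  0.1332] rot err deg [-0.16  0.58 -0.23]
0 [-0.0001, -0.0356, 0.0, -0.16, 0.58, -0.23]
0 [0.0001, -0.0356, -0.0001, 0.0, 0.0, 0.0]
0 [0.0001, -0.0356, -0.0001, 0.0, 0.0, 0.0]
0 [-0.0212, -0.0, -0.0353, 0.0, 0.0, 0.0]
0 [-0.0212, -0.0, -0.0353, 0.0, 0.0, 0.0]
1 [-0.0212, -0.0, -0.0353, 0.0, 0.0, 0.0]
1 [-0.0212, -0.0, -0.0353, 0.0, 0.0, 0.0]
1 [-0.0212, -0.0, -0.0353, 0.0, 0.0, 0.0]
1 [-0.0212, -0.0, -0.0353, 0.0, 0.0, 0.0]
1 [-0.0212, -0.0, -0.0353, 0.0, 0.0, 0.0]
2 [-0.0212, -0.0, -0.0353, 0.0, 0.0, 0.0]
2 [-0.0212, -0.0, -0.0353, 0.0, 0.0, 0.0]
```

carry_out:
  motion: [0,-0.037,0,0,0.6,0,-1,0,-0.037,0,0,0,0,-1,0,-0.037,0,0,0,0,-1,-0.02,0,-0.035,0,0,0,-1,-0.021,0,-0.035,0,0,0,-1]

```text
t: 10.6
tool_pos: [0.4871, -0.1299, 0.2381]
orientation: [-0.068, 2.206, -2.196]
force: [0.1, -0.6, -1.8]
opening: 0.0105
```

carry_out:
  motion: [-0.021,0,-0.035,0,0,0,-1,-0.021,0,-0.035,0,0,0,-1,-0.021,0,-0.035,0,0,0,-1,-0.021,0,-0.035,0,0,0,-1,-0.021,0,-0.035,0,0,0,-1]

```text
t: 11.1
tool_pos: [0.5834, 0.0571, 0.2288]
orientation: [-0.077, 2.214, -2.201]
force: [0.8, -1.7, -0.1]
opening: 0.0105
```

carry_out:
  motion: [-0.021,0,-0.035,0,0,0,-1,-0.021,0,-0.03,0,0,0,-1,0,0,0,0,0,0,-1,0,0,0,0,0,0,-1,0,0,0,0,0,0,-1]

```text
t: 11.6
tool_pos: [0.6203, 0.1318, 0.2156]
orientation: [-0.102, 2.218, -2.207]
force: [-0.0, -0.0, -0.3]
opening: 0.0106
```

```bash
python3 - <<'E'
from plan import *
plan([[.6264,.126,.12],[.6264,.126,.038]],yaw=183.4,vmax=.04)
E
```

```text
t 11.6 tcp [0.6203 0.1318 0.2156] rot err deg [ 0.35 -0.31  2.2 ]
0 [-0.0032, 0.0318, 0.0022, 0.35, -0.31, 2.2]
0 [-0.0019, 0.0319, 0.002, 0.0, 0.0, 0.0]
0 [-0.0019, 0.0319, 0.002, 0.0, 0.0, 0.0]
0 [0.0, 0.0273, -0.0, 0.0, 0.0, 0.0]
0 [0.0, 0.0273, -0.0, 0.0, 0.0, 0.0]
1 [0.0, 0.0273, -0.0, 0.0, 0.0, 0.0]
```

carry_out:
  motion: [-0.003,0.03,0.002,0.3,-0.3,2.2,-1,-0.002,0.032,0.002,0,0,0,-1,-0.002,0.032,0.002,0,0,0,-1,0,0.01,0,0,0,0,-1,0,0,0,0,0,0,-1]

```text
t: 12.1
tool_pos: [0.6256, 0.1201, 0.1094]
orientation: [-0.055, 2.193, -2.194]
force: [-0.8, 0.5, -1.0]
opening: 0.0105
```

```bash
python3 - <<'E'
from plan import *
plan([[.6264,.126,.038]],yaw=183.4,vmax=.04)
cv2.imwrite('pics/w9.png',imaging.read_camera('wrist'))
E
```

```text
t 12.1 tcp [0.6256 0.1201 0.1094] rot err deg [-0.03 -0.37 -0.14]
0 [-0.0005, 0.0357, -0.003, -0.03, -0.37, -0.14]
0 [-0.0006, 0.0357, -0.0029, 0.0, 0.0, 0.0]
```

View pics/w9.png

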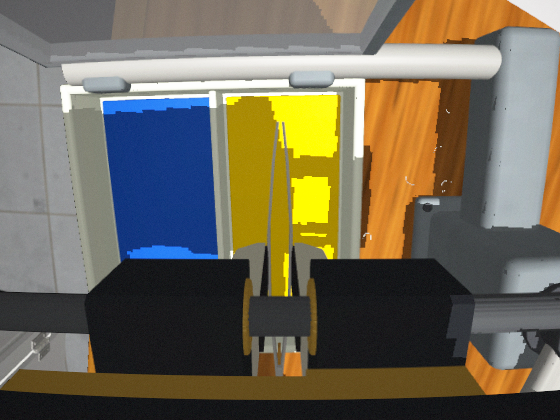

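carry_out:
  motion: [0,0.033,-0.003,0,-0.4,0,-1,0,0.03,-0.003,0,0,0,-1,0,0.006,0,0,0,0,-1,0,0,0,0,0,0,-1,0,0,0,0,0,0,-1]

```text
t: 12.65
tool_pos: [0.633, 0.1255, 0.0518]
orientation: [-0.044, 2.184, -2.182]
force: [-0.8, -0.4, 0.8]
opening: 0.0105
```

```bash
python3 - <<'E'
from plan import *
plan([[.6264,.126,.038]],yaw=183.4,vmax=.04); print(robot.read_state()['force'])
E
```

```text
t 12.65 tcp [0.633  0.1255 0.0518] rot err deg [ 0.01 -0.06 -1.05]
0 [0.0068, 0.0136, -0.0008, 0.01, -0.06, -1.05]
[-0.84610012 -0.42939707  0.81549   ]
```

carry_out:
  motion: [0.006,0.009,0,0,0,-1,-1,0.001,0.005,0,0,0,0,-1,0,0,0,0,0,0,-1,0,0,0,0,0,0,-0.6,0,0,0,0,0,0,-0.6]

```text
t: 13.15
tool_pos: [0.6291, 0.1253, 0.0422]
orientation: [-0.056, 2.189, -2.188]
force: [-0.2, 0.5, -0.8]
opening: 0.0178
```

carry_out:
  motion: [0,0,0,0,0,0,-0.6,0,-0.02,0,0,0,0,-0.6,0,-0.045,0,0,0,0,-0.6,0,-0.045,0,0,0,0,-0.6,0,-0.045,0,0,0,0,-0.4]

```text
t: 13.65
tool_pos: [0.6221, 0.1244, 0.1915]
orientation: [-0.076, 2.196, -2.198]
force: [0.1, 0.4, -0.7]
opening: 0.023
```

```bash
python3 - <<'E'
from plan import *
cv2.imwrite('pics/w10.png',imaging.read_camera('wrist'))
plan([[.62,.11,.255],[.52,-.15,.255],[.474,-.2765,.255]],yaw=187.3,vmax=.045)
E
```

```text
t 13.7 tcp [0.6263 0.125  0.2021] rot err deg [ 0.01 -3.97 -0.1 ]
0 [0.0035, -0.0265, 0.0073, 0.01, -3.97, -0.1]
0 [0.0041, -0.0265, 0.007, 0.0, 0.0, 0.0]
0 [0.0189, 0.0, 0.035, 0.0, 0.0, 0.0]
0 [0.0189, 0.0, 0.035, 0.0, 0.0, 0.0]
0 [0.0189, 0.0, 0.035, 0.0, 0.0, 0.0]
1 [0.0189, 0.0, 0.035, 0.0, 0.0, 0.0]
1 [0.0189, 0.0, 0.035, 0.0, 0.0, 0.0]
1 [0.0189, 0.0, 0.035, 0.0, 0.0, 0.0]
1 [0.0189, 0.0, 0.035, 0.0, 0.0, 0.0]
1 [0.0206, 0.0, 0.0399, 0.0, 0.0, 0.0]
2 [0.0206, 0.0, 0.0399, 0.0, 0.0, 0.0]
2 [0.0206, 0.0, 0.0399, 0.0, 0.0, 0.0]
```

View pics/w10.png

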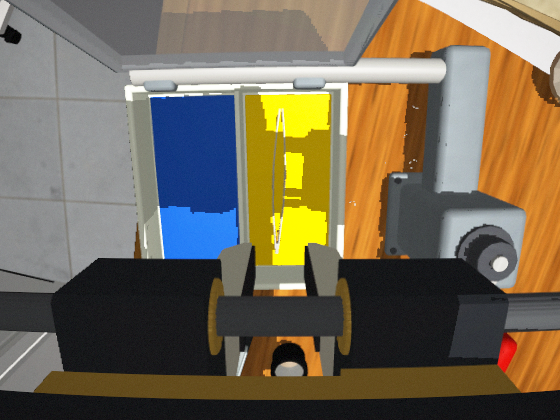

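carry_out:
  motion: [0.0035,-0.027,0.007,0,-4,0,-0.2,0.004,-0.027,0.007,0,0,0,-0.2,0.019,-0.001,0.036,0,0,0,-0.2,0.019,-0.001,0.036,0,0,0,-0.2,0.019,-0.001,0.036,0,0,0,-0.2]

```text
t: 14.2
tool_pos: [0.5802, -0.0028, 0.2674]
orientation: [-0.133, 2.143, -2.142]
force: [1.4, -0.8, -0.2]
opening: 0.0374
```

carry_out:
  motion: [0.019,0,0.036,0,0,0,-0.2,0.019,0,0.036,0,0,0,-0.2,0.019,0,0.036,0,0,0,-0.2,0.019,0,0.036,0,0,0,-0.2,0.02,0,0.04,0,0,0,-0.2]

```text
t: 14.7
tool_pos: [0.5079, -0.2049, 0.2675]
orientation: [-0.13, 2.138, -2.14]
force: [0.9, -0.7, -0.7]
opening: 0.0371
```

carry_out:
  motion: [0.02,0.01,0.04,0,0,0,-0.2,0.02,0.02,0.04,0,0,0,-0.2,0,0.03,0,0,0,0,-0.2,0,0.03,0,0,0,0,-0.2,0,0.01,0,0,0,0,-0.2]

```text
t: 15.2
tool_pos: [0.479, -0.3017, 0.168]
orientation: [-0.114, 2.13, -2.15]
force: [-0.8, 1.0, -0.6]
opening: 0.0371
```

```bash
python3 - <<'E'
from plan import *
cv2.imwrite('pics/w11.png',imaging.read_camera('wrist')); c=cam('wrist')
plan([[.474,-.2765,.09],[.474,-.2765,.0215]],yaw=187.3,vmax=.045)
print(proj(c,[[.474,-.2765,.005],[.412,-.2842,.005],[.536,-.2688,.005]]).tolist())
E
```

```text
t 15.25 tcp [ 0.479  -0.3013  0.1675] rot err deg [-0.59  0.32 -1.46]
0 [0.0018, 0.0386, -0.013, -0.59, 0.32, -1.46]
0 [0.0009, 0.0388, -0.0126, 0.0, 0.0, 0.0]
0 [-0.0, 0.0342, 0.0, 0.0, 0.0, 0.0]
0 [-0.0, 0.0342, 0.0, 0.0, 0.0, 0.0]
[[247.6216561706704, 204.24644452571758], [248.26306685941688, 273.8644749022058], [247.12130884222356, 128.65911400243692]]
```

View pics/w11.png

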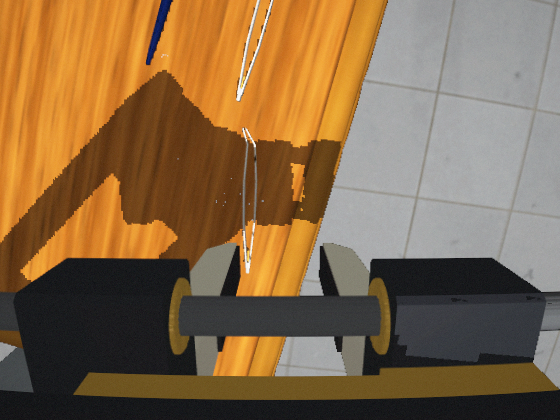

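carry_out:
  motion: [0.002,0.038,-0.013,-0.6,0.3,-1.5,-0.2,0.002,0.038,-0.012,0,0,0,-0.2,0.002,0.033,0,0,0,0,-0.2,0.002,0.015,0,0,0,0,-0.2,0,0,0,0,0,0,-0.2]

```text
t: 15.75
tool_pos: [0.4744, -0.2782, 0.0474]
orientation: [-0.133, 2.143, -2.157]
force: [0.3, 0.2, -0.3]
opening: 0.0373
```

```bash
python3 - <<'E'
from plan import *
plan([[.474,-.2765,.0215]],yaw=187.3,vmax=.045)
E
```

```text
t 15.75 tcp [ 0.4744 -0.2782  0.0474] rot err deg [-0.39  0.21 -0.39]
0 [0.0004, 0.0259, -0.0019, -0.39, 0.21, -0.39]
```

carry_out:
  motion: [0.001,0.018,-0.002,-0.4,0.2,-0.4,-0.2,0.001,0.008,0,0,0,0,-0.2,0,0.001,0,0,0,0,-0.2,0,0,0,0,0,0,-1,0,0,0,0,0,0,-1]

```text
t: 16.25
tool_pos: [0.4783, -0.279, 0.0283]
orientation: [-0.131, 2.143, -2.157]
force: [-0.3, -0.2, -0.1]
opening: 0.0257
```

carry_out:
  motion: [0,0,0,0,0,0,-1,0,0,0,0,0,0,-1,0,-0.02,0,0,0,0,-1,0,-0.045,0,0,0,0,-1,0,-0.045,0,0,0,0,-1]

```text
t: 16.75
tool_pos: [0.4735, -0.2759, 0.1357]
orientation: [-0.14, 2.155, -2.154]
force: [1.0, -0.3, -0.5]
opening: 0.0004
```

```bash
python3 - <<'E'
from plan import *
cv2.imwrite('pics/w12.png',imaging.read_camera('wrist')); 
plan([[.474,-.2765,.26],[.627,.111,.26]],yaw=183.4,vmax=.045)
E
```

```text
t 16.8 tcp [ 0.4771 -0.2784  0.1448] rot err deg [-0.4   4.03 -0.47]
0 [0.0006, -0.0384, -0.0005, -0.4, 4.03, -0.47]
0 [0.001, -0.0384, -0.0007, 0.0, 0.0, 0.0]
0 [0.001, -0.0384, -0.0007, 0.0, 0.0, 0.0]
0 [-0.0176, 0.0, -0.0378, 0.0, 0.0, 0.0]
0 [-0.0176, 0.0, -0.0378, 0.0, 0.0, 0.0]
1 [-0.0176, 0.0, -0.0378, 0.0, 0.0, 0.0]
1 [-0.0176, 0.0, -0.0378, 0.0, 0.0, 0.0]
1 [-0.0176, 0.0, -0.0378, 0.0, 0.0, 0.0]
1 [-0.0176, 0.0, -0.0378, 0.0, 0.0, 0.0]
1 [-0.0176, 0.0, -0.0378, 0.0, 0.0, 0.0]
2 [-0.0176, 0.0, -0.0378, 0.0, 0.0, 0.0]
2 [-0.0176, 0.0, -0.0378, 0.0, 0.0, 0.0]
2 [-0.0176, 0.0, -0.0378, 0.0, 0.0, 0.0]
```

View pics/w12.png

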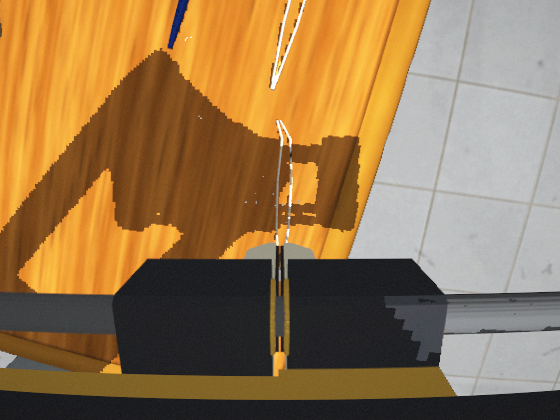

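carry_out:
  motion: [0.001,0.02,0,-0.4,0,-0.4,-0.2,0.001,0.04,0,0,0,0,-0.2,0.001,0.035,0,0,0,0,-0.2,0.001,0.02,0,0,0,0,-0.2,0,0.003,0,0,0,0,-0.2]

```text
t: 17.3
tool_pos: [0.4778, -0.2825, 0.0287]
orientation: [-0.127, 2.14, -2.158]
force: [-0.2, 0.3, -0.5]
opening: 0.0349
```

```bash
python3 - <<'E'
from plan import *
plan([[.474,-.2765,.0205]],yaw=187.3,vmax=.045)
E
```

```text
t 17.3 tcp [ 0.4778 -0.2825  0.0287] rot err deg [-0.52  0.12 -0.61]
0 [0.003, 0.0081, -0.0065, -0.52, 0.12, -0.61]
```

carry_out:
  motion: [0.003,0.006,-0.005,-0.5,0.1,-0.6,-0.2,0,0.004,-0.001,0,0,0,-0.2,0,0.001,0,0,0,0,-0.2,0,0,0,0,0,0,-0.2,0,0,0,0,0,0,-0.2]

```text
t: 17.8
tool_pos: [0.4744, -0.2771, 0.021]
orientation: [-0.139, 2.156, -2.156]
force: [0.1, 0.0, 0.7]
opening: 0.0372
```

```bash
python3 - <<'E'
from plan import *
plan([[.474,-.2765,.0205]],yaw=187.3,vmax=.045)
E
```

```text
t 17.8 tcp [ 0.4744 -0.2771  0.021 ] rot err deg [-0.01  0.02  0.08]
0 [0.0003, 0.0005, -0.0006, 0.0, 0.0, 0.0]
```

Close and lift; then check the opening.

carry_out:
  motion: [0,0,0,0,0,0,-1,0,0,0,0,0,0,-1,0,0,0,0,0,0,-1,0,0,0,0,0,0,-1,0,0,0,0,0,0,-1]

```text
t: 18.3
tool_pos: [0.4751, -0.2774, 0.0219]
orientation: [-0.138, 2.154, -2.157]
force: [0.9, -0.3, 0.2]
opening: 0.0105
```

carry_out:
  motion: [0,-0.03,0,0,0,0,-1,0,-0.045,0,0,0,0,-1,0,-0.045,0,0,0,0,-1,0,-0.045,0,0,0,0,-1,0,-0.045,0,0,0,0,-1]

```text
t: 18.8
tool_pos: [0.4697, -0.2734, 0.2281]
orientation: [-0.155, 2.175, -2.15]
force: [1.6, -0.1, -0.2]
opening: 0.0109
```

```bash
python3 - <<'E'
from plan import *
cv2.imwrite('pics/w13.png',imaging.read_camera('wrist')); print(robot.read_state()['opening'])
plan([[.627,.111,.26]],yaw=183.4,vmax=.045)
E
```

```text
0.011029176882975831
t 18.85 tcp [ 0.4728 -0.2756  0.2377] rot err deg [0.23 3.92 0.34]
0 [-0.0202, -0.0022, -0.0364, 0.23, 3.92, 0.34]
0 [-0.0177, -0.0022, -0.0377, 0.0, 0.0, 0.0]
0 [-0.0177, -0.0022, -0.0377, 0.0, 0.0, 0.0]
0 [-0.0177, -0.0022, -0.0377, 0.0, 0.0, 0.0]
0 [-0.0177, -0.0022, -0.0377, 0.0, 0.0, 0.0]
1 [-0.0177, -0.0022, -0.0377, 0.0, 0.0, 0.0]
1 [-0.0177, -0.0022, -0.0377, 0.0, 0.0, 0.0]
1 [-0.0177, -0.0022, -0.0377, 0.0, 0.0, 0.0]
1 [-0.0177, -0.0022, -0.0377, 0.0, 0.0, 0.0]
1 [-0.0177, -0.0022, -0.0377, 0.0, 0.0, 0.0]
```

View pics/w13.png

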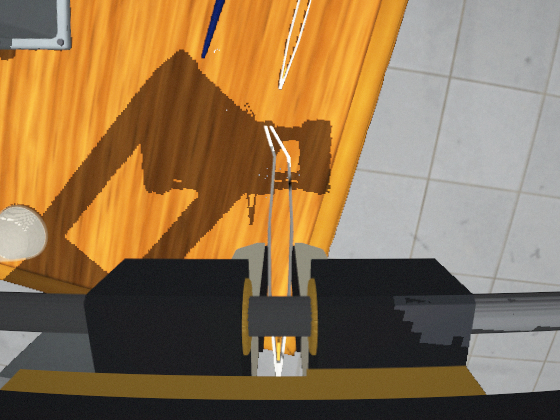

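carry_out:
  motion: [-0.02,-0.004,-0.037,0,3.9,0.3,-1,-0.018,-0.004,-0.038,0,0,0.2,-1,-0.018,-0.004,-0.038,0,0,0.2,-1,-0.018,-0.004,-0.038,0,0,0.2,-1,-0.018,-0.004,-0.038,0,0,0.2,-1]

```text
t: 19.35
tool_pos: [0.5542, -0.0812, 0.2638]
orientation: [-0.027, 2.185, -2.189]
force: [0.1, -0.7, -0.3]
opening: 0.0105
```

carry_out:
  motion: [-0.018,-0.003,-0.038,0,0,0.2,-1,-0.018,-0.003,-0.038,0,0,0.2,-1,-0.018,-0.003,-0.038,0,0,0.2,-1,-0.018,-0.003,-0.038,0,0,0.2,-1,-0.018,-0.003,-0.035,0,0,0.2,-1]

```text
t: 19.85
tool_pos: [0.6369, 0.1188, 0.2802]
orientation: [-0.007, 2.176, -2.18]
force: [0.3, -0.8, -0.1]
opening: 0.0101
```

```bash
python3 - <<'E'
from plan import *
print(robot.read_state()['opening'])
plan([[.627,.110,.1],[.627,.11,.044]],yaw=183.4,vmax=.045)
E
```

```text
0.010098103131249236
t 19.85 tcp [0.6369 0.1188 0.2802] rot err deg [-0.17 -0.73 -2.29]
0 [0.0035, 0.0359, 0.0016, -0.17, -0.73, -2.29]
0 [0.0021, 0.036, 0.0016, 0.0, 0.0, 0.0]
0 [0.0021, 0.036, 0.0016, 0.0, 0.0, 0.0]
0 [0.0021, 0.036, 0.0016, 0.0, 0.0, 0.0]
0 [0.0021, 0.036, 0.0016, 0.0, 0.0, 0.0]
1 [-0.0, 0.028, -0.0, 0.0, 0.0, 0.0]
1 [-0.0, 0.028, -0.0, 0.0, 0.0, 0.0]
```

carry_out:
  motion: [0.003,0.036,0.0015,0,-0.7,-2.2,-1,0.002,0.036,0.0015,0,0,0,-1,0.002,0.036,0.001,0,0,0,-1,0.002,0.036,0.001,0,0,0,-1,0.002,0.036,0.001,0,0,0,-1]

```text
t: 20.35
tool_pos: [0.6348, 0.1206, 0.101]
orientation: [-0.057, 2.179, -2.179]
force: [0.4, 0.2, -1.8]
opening: 0.0108
```

carry_out:
  motion: [0.002,0.02,0,0,0,0,-1,0,0.01,0,0,0,0,-1,0,0,0,0,0,0,-1,0,0,0,0,0,0,-1,0,0,0,0,0,0,-1]

```text
t: 20.85
tool_pos: [0.6286, 0.1199, 0.0627]
orientation: [-0.069, 2.183, -2.185]
force: [0.1, -0.2, -0.8]
opening: 0.0106
```

```bash
python3 - <<'E'
from plan import *
print(robot.read_state()['opening'])
plan([[.627,.113,.048]],yaw=183.4,vmax=.045)
cv2.imwrite('pics/w14.png',imaging.read_camera('wrist'))
E
```

```text
0.010606641271782995
t 20.85 tcp [0.6286 0.1199 0.0627] rot err deg [-0.06  0.51 -0.28]
0 [0.0021, 0.0147, 0.0067, -0.06, 0.51, -0.28]
```

View pics/w14.png

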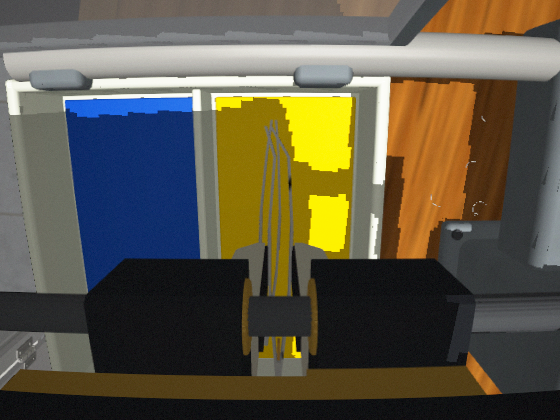

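carry_out:
  motion: [0.002,0.009,0.005,0,0.5,0,-1,0,0.005,0.002,0,0,0,-1,0,0,0,0,0,0,-1,0,0,0,0,0,0,-0.6,0,0,0,0,0,0,-0.6]

```text
t: 21.4
tool_pos: [0.6301, 0.1121, 0.0517]
orientation: [-0.051, 2.186, -2.186]
force: [-0.1, 0.7, -0.6]
opening: 0.0182
```

carry_out:
  motion: [0,0,0,0,0,0,-0.6,0,-0.02,0,0,0,0,-0.6,0,-0.045,0,0,0,0,-0.6,0,-0.045,0,0,0,0,-0.6,0,-0.045,0,0,0,0,-0.4]

```text
t: 21.9
tool_pos: [0.6225, 0.1119, 0.2012]
orientation: [-0.071, 2.193, -2.196]
force: [1.0, 0.9, -0.0]
opening: 0.0227
```

```bash
python3 - <<'E'
from plan import *
cv2.imwrite('pics/w15.png',imaging.read_camera('wrist'))
plan([[.62,.11,.255],[.615,-.2685,.255]],yaw=172,vmax=.045)
E
```

```text
t 21.95 tcp [0.6265 0.1123 0.2117] rot err deg [-1.000e-02  1.137e+01 -4.000e-01]
0 [0.0063, -0.0433, 0.002, -0.0, 5.69, -0.2]
0 [-0.0011, 0.0, 0.042, -0.0, 5.69, -0.2]
0 [-0.0053, 0.0, 0.0417, 0.0, 0.0, 0.0]
0 [-0.0053, 0.0, 0.0417, 0.0, 0.0, 0.0]
0 [-0.0053, 0.0, 0.0417, 0.0, 0.0, 0.0]
1 [-0.0053, 0.0, 0.0417, 0.0, 0.0, 0.0]
1 [-0.0053, 0.0, 0.0417, 0.0, 0.0, 0.0]
1 [-0.0053, 0.0, 0.0417, 0.0, 0.0, 0.0]
1 [-0.0053, 0.0, 0.0417, 0.0, 0.0, 0.0]
1 [-0.0053, 0.0, 0.0417, 0.0, 0.0, 0.0]
```

View pics/w15.png

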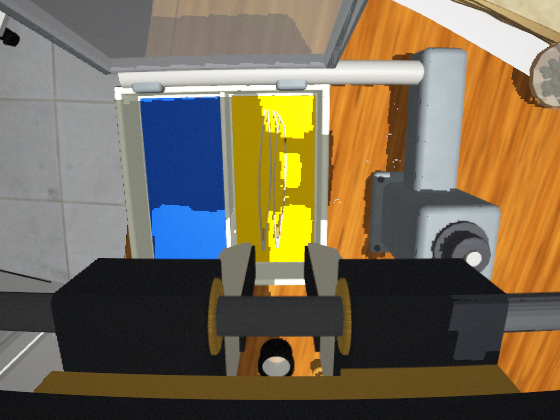

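carry_out:
  motion: [0.006,-0.045,0.002,0,5.7,0,-0.2,-0.001,-0.002,0.042,0,5.7,0,-0.2,-0.005,0,0.042,0,0,0,-0.2,-0.005,0,0.042,0,0,0,-0.2,-0.005,0,0.042,0,0,0,-0.2]

```text
t: 22.45
tool_pos: [0.6199, -0.0569, 0.2617]
orientation: [-0.172, -2.162, 2.157]
force: [0.5, -0.2, -1.0]
opening: 0.0371
```

carry_out:
  motion: [-0.005,0,0.042,0,0,0,-0.2,-0.005,0,0.042,0,0,0,-0.2,-0.005,0,0.042,0,0,0,-0.2,-0.005,0,0.03,0,0,0,-0.2,0,0,0,0,0,0,-0.2]

```text
t: 22.95
tool_pos: [0.6171, -0.2258, 0.2623]
orientation: [-0.18, -2.159, 2.159]
force: [-0.1, 0.4, 0.9]
opening: 0.0376
```

```bash
python3 - <<'E'
from plan import *
cv2.imwrite('pics/w16.png',imaging.read_camera('wrist')); c=cam('wrist')
cv2.imwrite('pics/s16.png',imaging.read_camera('scene'))
plan([[.615,-.2685,.09],[.615,-.2685,.0215]],yaw=172,vmax=.045)
print(proj(c,[[.615,-.2685,.005],[.675,-.277,.005],[.555,-.260,.005]]).tolist())
print('flask',onz(cam('top'),[378,152],.03))
E
```

```text
t 23.05 tcp [ 0.6176 -0.2223  0.2624] rot err deg [ 0.19 -0.01 -1.4 ]
0 [0.0001, 0.0431, 0.0117, 0.19, -0.01, -1.4]
0 [-0.001, 0.0431, 0.0115, 0.0, 0.0, 0.0]
0 [-0.001, 0.0431, 0.0115, 0.0, 0.0, 0.0]
0 [-0.001, 0.0431, 0.0115, 0.0, 0.0, 0.0]
0 [0.0, 0.0342, 0.0, 0.0, 0.0, 0.0]
1 [0.0, 0.0342, 0.0, 0.0, 0.0, 0.0]
[[321.00317898256344, 181.33102721035823], [322.2100534776811, 124.40641026723623], [319.72564037738164, 235.049651898558]]
flask [[ 0.75857773 -0.26469513  0.03      ]]
```

View pics/w16.png

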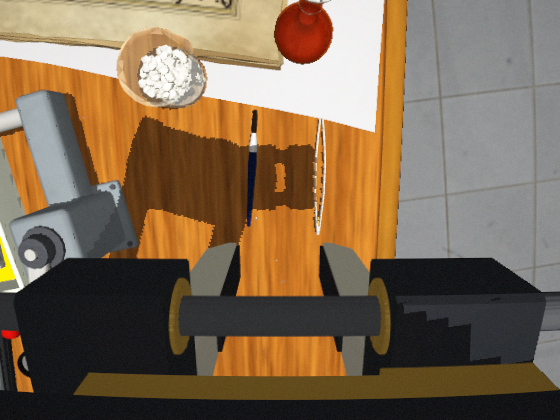

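View pics/s16.png

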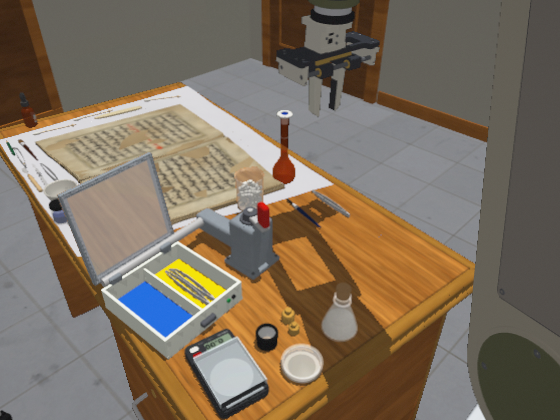

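carry_out:
  motion: [0,0.043,0.012,0.2,0,-1.4,-0.2,-0.001,0.043,0.012,0,0,-0.2,-0.2,-0.001,0.043,0.011,0,0,-0.2,-0.2,-0.001,0.043,0.011,0,0,-0.2,-0.2,0,0.034,0,0,0,-0.2,-0.2]

```text
t: 23.55
tool_pos: [0.6241, -0.2632, 0.0614]
orientation: [-0.145, -2.151, 2.16]
force: [-0.7, -0.3, -0.1]
opening: 0.0374
```

```bash
python3 - <<'E'
from plan import *
plan([[.615,-.2685,.0205]],yaw=172,vmax=.045)
E
```

```text
t 23.55 tcp [ 0.6241 -0.2632  0.0614] rot err deg [-0.2   0.52 -0.23]
0 [0.0085, 0.0409, 0.0063, -0.2, 0.52, -0.23]
```

carry_out:
  motion: [0.006,0.025,0.004,0,0.5,-0.4,-0.2,0.003,0.012,0.002,0,0,-0.2,-0.2,0,0.004,0,0,0,0,-0.2,0,0.001,0,0,0,0,-0.2,0,0,0,0,0,0,-0.2]

```text
t: 24.05
tool_pos: [0.6158, -0.2616, 0.0224]
orientation: [-0.132, -2.146, 2.154]
force: [-0.0, 0.1, -0.4]
opening: 0.0371
```

```bash
python3 - <<'E'
from plan import *
plan([[.615,-.2685,.0205]],yaw=172,vmax=.045)
E
```

```text
t 24.05 tcp [ 0.6158 -0.2616  0.0224] rot err deg [-0.24  0.49  0.46]
0 [-0.0001, 0.0019, 0.0069, -0.24, 0.49, 0.46]
```

carry_out:
  motion: [0,0.001,0.006,0,0.4,0.3,-0.2,0,0.001,0.001,0,0,0,-0.2,0,0,0,0,0,0,-1,0,0,0,0,0,0,-1,0,0,0,0,0,0,-1]

```text
t: 24.55
tool_pos: [0.6163, -0.2671, 0.0212]
orientation: [-0.146, -2.146, 2.155]
force: [-0.9, 0.5, 0.2]
opening: 0.0177
```

carry_out:
  motion: [0,0,0,0,0,0,-1,0,0,0,0,0,0,-1,0,-0.03,0,0,0,0,-1,0,-0.045,0,0,0,0,-1,0,-0.045,0,0,0,0,-1]

```text
t: 25.05
tool_pos: [0.6103, -0.2636, 0.133]
orientation: [-0.127, -2.146, 2.138]
force: [1.1, -1.1, -0.6]
opening: 0.0104
```

carry_out:
  motion: [0,-0.045,0,0,0,0,-1,0,-0.045,0,0,0,0,-1,0,-0.03,0,0,0,0,-1,0,0,0,0,0,0,-1,0,0,0,0,0,0,-1]

```text
t: 25.55
tool_pos: [0.6144, -0.2652, 0.2664]
orientation: [-0.138, -2.146, 2.148]
force: [-1.1, 0.1, -0.8]
opening: 0.0103
```

```bash
python3 - <<'E'
from plan import *
cv2.imwrite('pics/w17.png',imaging.read_camera('wrist')); print(robot.read_state()['opening'])
plan([[.627,.118,.265]],yaw=183.4,vmax=.045)
E
```

```text
0.010374712794529046
t 25.6 tcp [ 0.6145 -0.2652  0.2665] rot err deg [ -0.03 -11.22   0.43]
0 [0.0044, 0.0002, -0.0424, -0.01, -5.61, 0.21]
0 [0.0003, 0.0002, -0.0426, -0.01, -5.61, 0.21]
0 [-0.0039, 0.0002, -0.0424, 0.0, 0.0, 0.0]
0 [-0.0039, 0.0002, -0.0424, 0.0, 0.0, 0.0]
0 [-0.0039, 0.0002, -0.0424, 0.0, 0.0, 0.0]
1 [-0.0039, 0.0002, -0.0424, 0.0, 0.0, 0.0]
1 [-0.0039, 0.0002, -0.0424, 0.0, 0.0, 0.0]
1 [-0.0039, 0.0002, -0.0424, 0.0, 0.0, 0.0]
1 [-0.0039, 0.0002, -0.0424, 0.0, 0.0, 0.0]
```

View pics/w17.png

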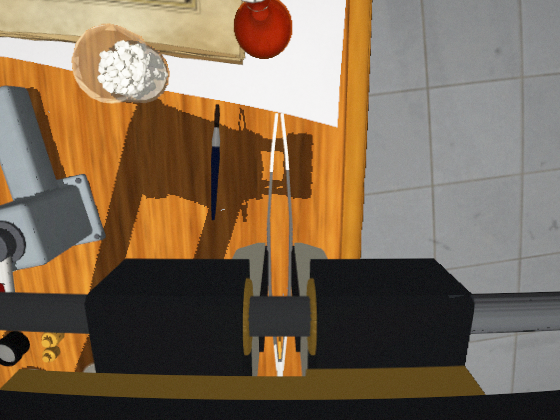

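carry_out:
  motion: [0.0045,-0.002,-0.0424,0,-5.6,0.2,-1,0,-0.002,-0.0425,0,-5.6,0.3,-1,-0.004,-0.002,-0.0425,0,0,0.1,-1,-0.004,-0.002,-0.0425,0,0,0.1,-1,-0.004,-0.002,-0.0425,0,0,0.1,-1]

```text
t: 26.1
tool_pos: [0.6167, -0.051, 0.2639]
orientation: [-0.073, 2.201, -2.193]
force: [0.6, 0.5, 0.4]
opening: 0.0106
```

carry_out:
  motion: [-0.004,0,-0.0425,0,0,0.1,-1,-0.004,0,-0.0425,0,0,0.1,-1,-0.004,0,-0.0425,0,0,0.1,-1,-0.002,0,-0.03,0,0,0.1,-1,0,0,0,0,0,0,-1]

```text
t: 26.6
tool_pos: [0.6154, 0.1189, 0.2518]
orientation: [-0.09, 2.205, -2.193]
force: [0.1, 0.1, -0.3]
opening: 0.0105
```

```bash
python3 - <<'E'
from plan import *
print(robot.read_state()['opening'])
plan([[.627,.114,.1],[.627,.114,.054]],yaw=183.4,vmax=.045)
E
```

```text
0.010463423376207431
t 26.6 tcp [0.6154 0.1189 0.2518] rot err deg [0.34 0.16 1.14]
0 [-0.0036, 0.0379, 0.0016, 0.34, 0.16, 1.14]
0 [-0.0028, 0.0379, 0.0014, 0.0, 0.0, 0.0]
0 [-0.0028, 0.0379, 0.0014, 0.0, 0.0, 0.0]
0 [-0.0028, 0.0379, 0.0014, 0.0, 0.0, 0.0]
0 [-0.0, 0.023, 0.0, 0.0, 0.0, 0.0]
1 [-0.0, 0.023, 0.0, 0.0, 0.0, 0.0]
```

carry_out:
  motion: [-0.002,0.038,0.0016,0.3,0.2,1,-1,-0.001,0.038,0.0014,0,0,-0.2,-1,-0.001,0.038,0.0014,0,0,-0.2,-1,-0.001,0.038,0.0014,0,0,-0.2,-1,0,0.022,0,0,0,-0.2,-1]

```text
t: 27.1
tool_pos: [0.6171, 0.1114, 0.0683]
orientation: [-0.088, 2.198, -2.202]
force: [-0.2, -0.1, -1.3]
opening: 0.0105
```

```bash
python3 - <<'E'
from plan import *
print(robot.read_state()['opening'],robot.read_state()['force'])
plan([[.627,.114,.054]],yaw=183.4,vmax=.045)
cv2.imwrite('pics/w18.png',imaging.read_camera('wrist'))
E
```

```text
0.010500790703319383 [-0.16040322 -0.11913564 -1.28044456]
t 27.1 tcp [0.6171 0.1114 0.0683] rot err deg [-0.07  0.08  1.08]
0 [-0.0103, 0.0141, -0.002, -0.07, 0.08, 1.08]
```

View pics/w18.png

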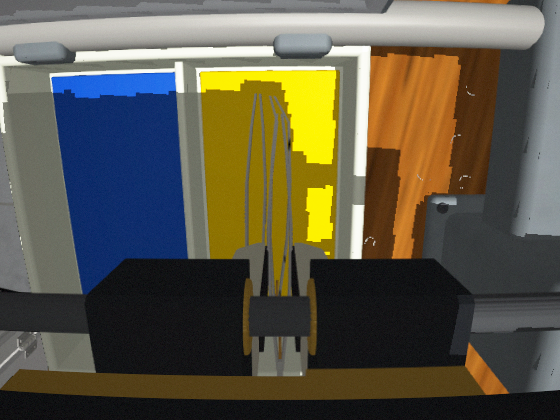

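carry_out:
  motion: [-0.007,0.008,-0.001,0,0,0.8,-1,-0.002,0.005,0,0,0,0,-1,0,0,0,0,0,0,-1,0,0,0,0,0,0,-0.6,0,0,0,0,0,0,-0.6]

```text
t: 27.65
tool_pos: [0.6202, 0.1093, 0.0473]
orientation: [-0.085, 2.197, -2.204]
force: [-0.7, -0.0, 0.4]
opening: 0.0181
```

carry_out:
  motion: [0,0,0,0,0,0,-0.6,0,-0.02,0,0,0,0,-0.6,0,-0.045,0,0,0,0,-0.6,0,-0.045,0,0,0,0,-0.6,0,-0.045,0,0,0,0,-0.4]

```text
t: 28.15
tool_pos: [0.6189, 0.1095, 0.2013]
orientation: [-0.098, 2.202, -2.211]
force: [0.3, 0.5, -0.3]
opening: 0.0227
```

```bash
python3 - <<'E'
from plan import *
cv2.imwrite('pics/w19.png',imaging.read_camera('wrist'))
cv2.imwrite('pics/s19.png',cv2.resize(imaging.read_camera('scene')[130:330,90:360],None,fx=2.5,fy=2.5))
plan([[.62,.11,.255],[.6355,-.1975,.255]],yaw=168,vmax=.045)
E
```

```text
t 28.25 tcp [0.624  0.1101 0.2097] rot err deg [-0.25 15.37  0.85]
0 [0.0023, -0.0226, -0.0, -0.13, 7.69, 0.43]
0 [0.0021, -0.0226, 0.0002, -0.13, 7.69, 0.43]
0 [-0.0113, 0.0, 0.0425, 0.0, 0.0, 0.0]
0 [-0.0113, 0.0, 0.0425, 0.0, 0.0, 0.0]
0 [-0.0113, 0.0, 0.0425, 0.0, 0.0, 0.0]
1 [-0.0113, 0.0, 0.0425, 0.0, 0.0, 0.0]
1 [-0.0113, 0.0, 0.0425, 0.0, 0.0, 0.0]
1 [-0.0113, 0.0, 0.0425, 0.0, 0.0, 0.0]
1 [-0.0113, 0.0, 0.0425, 0.0, 0.0, 0.0]
```

View pics/w19.png

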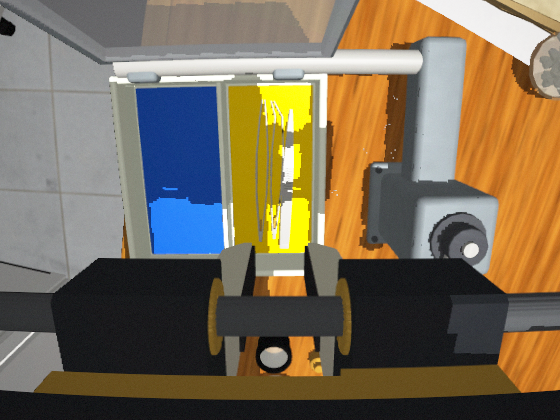

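View pics/s19.png

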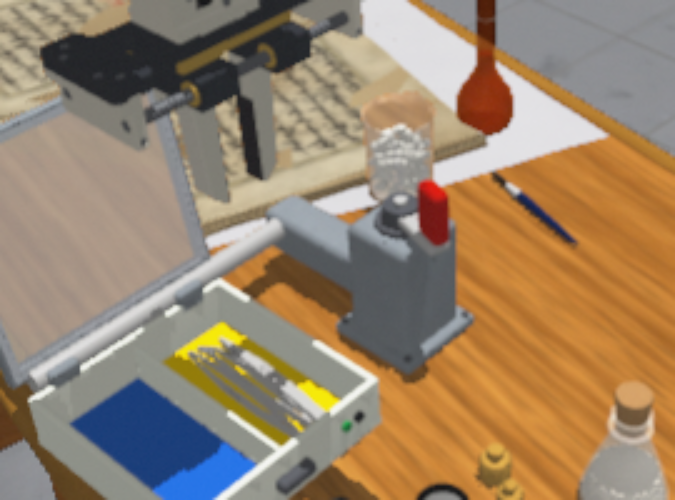

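carry_out:
  motion: [0.002,-0.024,0,0,7.7,0.4,-0.2,0.002,-0.024,0,0,7.7,0.4,-0.2,-0.011,0,0.0425,0,0,0,-0.2,-0.011,0,0.0425,0,0,0,-0.2,-0.011,0,0.0425,0,0,0,-0.2]

```text
t: 28.75
tool_pos: [0.6271, -0.018, 0.2666]
orientation: [-0.238, -2.113, 2.116]
force: [0.9, -0.1, -0.2]
opening: 0.0374
```

carry_out:
  motion: [-0.011,0,0.0425,0,0,0,-0.2,-0.011,0,0.0425,0,0,0,-0.2,-0.011,0,0.0425,0,0,0,-0.2,-0.005,0.02,0.025,0,0,0,-0.2,0,0.02,0,0,0,0,-0.2]

```text
t: 29.25
tool_pos: [0.6344, -0.1881, 0.2337]
orientation: [-0.257, -2.111, 2.125]
force: [0.5, 0.4, -0.6]
opening: 0.0371
```

```bash
python3 - <<'E'
from plan import *
im=imaging.read_camera('wrist');c=cam('wrist')
cv2.imwrite('pics/w20.png',im)
plan([[.6355,-.1975,.09],[.6355,-.1975,.0205]],yaw=168,vmax=.045)
print(proj(c,[[.6355,-.1975,.005],[.697,-.2105,.005],[.574,-.1845,.005]]).tolist())
E
```

```text
t 29.3 tcp [ 0.6333 -0.1864  0.2297] rot err deg [-0.14 -0.38 -1.19]
0 [-0.0004, 0.0349, 0.0025, -0.14, -0.38, -1.19]
0 [-0.0011, 0.0349, 0.0026, 0.0, 0.0, 0.0]
0 [-0.0011, 0.0349, 0.0026, 0.0, 0.0, 0.0]
0 [-0.0011, 0.0349, 0.0026, 0.0, 0.0, 0.0]
0 [0.0, 0.0347, -0.0, 0.0, 0.0, 0.0]
1 [0.0, 0.0347, -0.0, 0.0, 0.0, 0.0]
[[289.34886809639573, 184.49947104537867], [289.2132641022758, 120.21960961315814], [289.43288624973343, 244.6022716333844]]
```

View pics/w20.png

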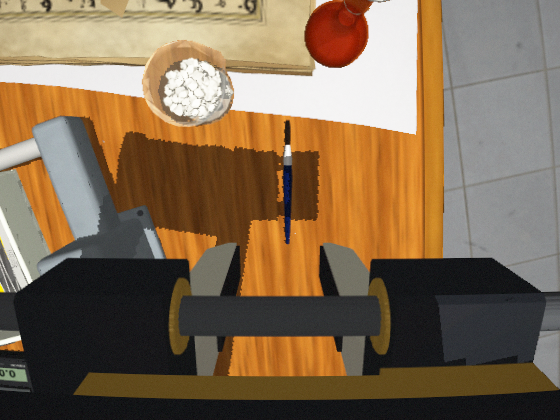

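carry_out:
  motion: [0,0.037,0.003,-0.1,-0.4,-1.2,-0.2,0,0.037,0.003,0,0,-0.2,-0.2,0,0.037,0.003,0,0,-0.2,-0.2,0,0.037,0.002,0,0,-0.2,-0.2,0,0.02,0,0,0,0,-0.2]

```text
t: 29.8
tool_pos: [0.6357, -0.1976, 0.0643]
orientation: [-0.22, -2.11, 2.114]
force: [0.5, 1.2, -0.6]
opening: 0.0371
```

```bash
python3 - <<'E'
from plan import *
plan([[.6355,-.1975,.0205]],yaw=168,vmax=.045)
E
```

```text
t 29.8 tcp [ 0.6357 -0.1976  0.0643] rot err deg [-0.09  0.1  -0.02]
0 [0.0002, 0.0438, -0.0002, 0.0, 0.0, 0.0]
```

carry_out:
  motion: [0,0.025,0,0,0,-0.2,-0.2,0.001,0.015,0,0,0,-0.2,-0.2,0.001,0.005,0,0,0,0,-0.2,0,0.001,0,0,0,0,-0.2,0,0,0,0,0,0,-0.2]

```text
t: 30.3
tool_pos: [0.6355, -0.1953, 0.0212]
orientation: [-0.211, -2.11, 2.113]
force: [0.0, 0.5, -0.5]
opening: 0.037
```

```bash
python3 - <<'E'
from plan import *
plan([[.6355,-.1975,.0205]],yaw=168,vmax=.045)
E
```

```text
t 30.3 tcp [ 0.6355 -0.1953  0.0212] rot err deg [-0.12  0.28  0.27]
0 [-0.0004, 0.0007, 0.0021, -0.12, 0.28, 0.27]
```

carry_out:
  motion: [0,0.001,0.002,0,0.2,0.2,-1,0,0,0,0,0,0,-1,0,0,0,0,0,0,-1,0,0,0,0,0,0,-1,0,0,0,0,0,0,-1]

```text
t: 30.8
tool_pos: [0.6365, -0.1975, 0.0223]
orientation: [-0.222, -2.11, 2.116]
force: [-0.0, 0.3, 0.3]
opening: 0.0087
```

carry_out:
  motion: [0,0,0,0,0,0,-1,0,-0.03,0,0,0,0,-1,0,-0.045,0,0,0,0,-1,0,-0.045,0,0,0,0,-1,0,-0.045,0,0,0,0,-1]

```text
t: 31.3
tool_pos: [0.6299, -0.1946, 0.18]
orientation: [-0.2, -2.107, 2.1]
force: [-0.1, -0.4, 0.3]
opening: 0.0082
```

carry_out:
  motion: [0,-0.045,0,0,0,0,-1,0,-0.03,0,0,0,0,-1,0,-0.01,0,0,0,0,-1,0,0,0,0,0,0,-1,0,0,0,0,0,0,-1]

```text
t: 31.8
tool_pos: [0.6334, -0.1958, 0.2754]
orientation: [-0.212, -2.108, 2.108]
force: [0.0, 0.1, -0.3]
opening: 0.0083
```

```bash
python3 - <<'E'
from plan import *
cv2.imwrite('pics/w21.png',imaging.read_camera('wrist')); print(robot.read_state()['opening'])
plan([[.622,.199,.265]],yaw=183.4,vmax=.045)
E
```

```text
0.008647357814861822
t 31.85 tcp [ 0.6332 -0.1957  0.2747] rot err deg [  0.04 -15.31   0.51]
0 [0.0103, 0.0012, -0.0427, 0.02, -7.66, 0.25]
0 [0.0045, 0.0011, -0.0436, 0.02, -7.66, 0.25]
0 [-0.0014, 0.0011, -0.0439, 0.0, 0.0, 0.0]
0 [-0.0014, 0.0011, -0.0439, 0.0, 0.0, 0.0]
0 [-0.0014, 0.0011, -0.0439, 0.0, 0.0, 0.0]
1 [-0.0014, 0.0011, -0.0439, 0.0, 0.0, 0.0]
1 [-0.0014, 0.0011, -0.0439, 0.0, 0.0, 0.0]
1 [-0.0014, 0.0011, -0.0439, 0.0, 0.0, 0.0]
1 [-0.0014, 0.0011, -0.0439, 0.0, 0.0, 0.0]
```

View pics/w21.png

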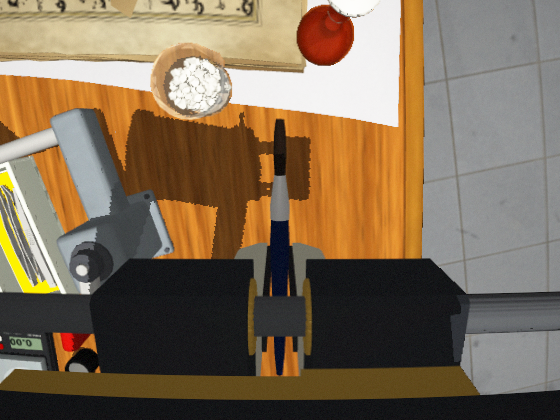

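carry_out:
  motion: [0.01,0,-0.043,0,-7.6,0.3,-1,0.0045,0,-0.0436,0,-7.6,0.3,-1,-0.0015,0,-0.044,0,0,0.1,-1,-0.0015,0,-0.044,0,0,0.1,-1,-0.0015,0,-0.044,0,0,0.1,-1]

```text
t: 32.35
tool_pos: [0.6216, 0.025, 0.2589]
orientation: [-0.079, 2.202, -2.195]
force: [0.1, 0.1, -0.5]
opening: 0.0087
```

carry_out:
  motion: [-0.0015,0,-0.044,0,0,0.1,-1,-0.0015,0,-0.044,0,0,0.1,-1,-0.0015,0,-0.044,0,0,0.1,-1,-0.0015,0,-0.03,0,0,0.1,-1,0,0,0,0,0,0,-1]

```text
t: 32.85
tool_pos: [0.6098, 0.1986, 0.2432]
orientation: [-0.102, 2.206, -2.2]
force: [0.1, -0.3, 0.4]
opening: 0.0086
```

```bash
python3 - <<'E'
from plan import *
print(robot.read_state()['opening'])
plan([[.622,.199,.1],[.622,.199,.042]],yaw=183.4,vmax=.045)
E
```

```text
0.008605979055801394
t 32.85 tcp [0.6098 0.1986 0.2432] rot err deg [0.19 0.24 1.64]
0 [-0.0041, 0.0357, 0.0002, 0.19, 0.24, 1.64]
0 [-0.0031, 0.0358, 0.0001, 0.0, 0.0, 0.0]
0 [-0.0031, 0.0358, 0.0001, 0.0, 0.0, 0.0]
0 [-0.0031, 0.0358, 0.0001, 0.0, 0.0, 0.0]
0 [0.0, 0.029, -0.0, 0.0, 0.0, 0.0]
1 [0.0, 0.029, -0.0, 0.0, 0.0, 0.0]
```

carry_out:
  motion: [-0.004,0.036,0,0.2,0.2,1.4,-1,-0.002,0.036,0,0,0,-0.2,-1,-0.002,0.036,0,0,0,-0.2,-1,-0.002,0.036,0,0,0,-0.2,-1,0,0.025,0,0,0,0,-1]

```text
t: 33.35
tool_pos: [0.6149, 0.1965, 0.063]
orientation: [-0.089, 2.195, -2.203]
force: [0.1, -0.4, -0.9]
opening: 0.0084
```

```bash
python3 - <<'E'
from plan import *
print(robot.read_state()['opening'])
plan([[.622,.199,.038]],yaw=183.4,vmax=.045)
cv2.imwrite('pics/w22.png',imaging.read_camera('wrist'))
E
```

```text
0.008415357481472884
t 33.35 tcp [0.6149 0.1965 0.063 ] rot err deg [-0.17  0.14  1.11]
0 [-0.0077, 0.0248, -0.0022, -0.17, 0.14, 1.11]
```

View pics/w22.png

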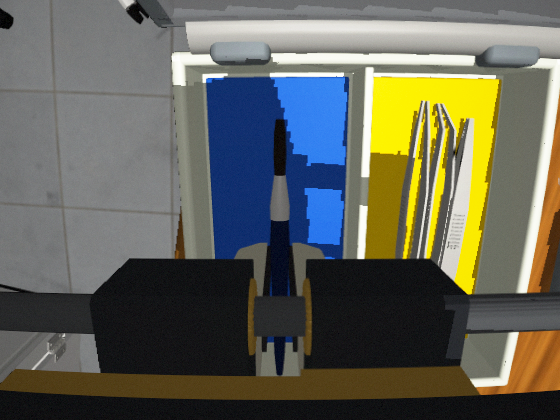

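carry_out:
  motion: [-0.004,0.016,-0.002,0,0,1,-1,-0.003,0.008,0,0,0,0,-1,0,0.002,0,0,0,0,-1,0,0,0,0,0,0,-0.5,0,0,0,0,0,0,-0.5]

```text
t: 33.9
tool_pos: [0.6155, 0.1946, 0.0301]
orientation: [-0.085, 2.194, -2.206]
force: [-0.9, 1.0, -0.2]
opening: 0.0201
```

carry_out:
  motion: [0,0,0,0,0,0,-0.5,0,-0.02,0,0,0,0,-0.5,0,-0.045,0,0,0,0,-0.5,0,-0.045,0,0,0,0,-0.5,0,-0.045,0,0,0,0,-0.6]

```text
t: 34.4
tool_pos: [0.6119, 0.1922, 0.1785]
orientation: [-0.107, 2.199, -2.221]
force: [0.1, -0.1, 0.1]
opening: 0.0203
```

```bash
python3 - <<'E'
from plan import *
cv2.imwrite('pics/w23.png',imaging.read_camera('wrist'))
plan([[.62,.19,.26],[.52,-.02,.26],[.555,-.055,.26]],yaw=180,vmax=.045)
E
```

```text
t 34.45 tcp [0.6162 0.1932 0.1889] rot err deg [-0.44  3.34  1.48]
0 [-0.0009, -0.0356, 0.002, -0.44, 3.34, 1.48]
0 [-0.0019, -0.0355, 0.0016, 0.0, 0.0, 0.0]
0 [0.0167, 0.0, 0.035, 0.0, 0.0, 0.0]
0 [0.0167, 0.0, 0.035, 0.0, 0.0, 0.0]
0 [0.0167, 0.0, 0.035, 0.0, 0.0, 0.0]
1 [0.0167, 0.0, 0.035, 0.0, 0.0, 0.0]
1 [0.0167, 0.0, 0.035, 0.0, 0.0, 0.0]
1 [0.0167, 0.0, 0.035, 0.0, 0.0, 0.0]
1 [-0.0175, 0.0, 0.0175, 0.0, 0.0, 0.0]
1 [-0.0175, 0.0, 0.0175, 0.0, 0.0, 0.0]
```

View pics/w23.png

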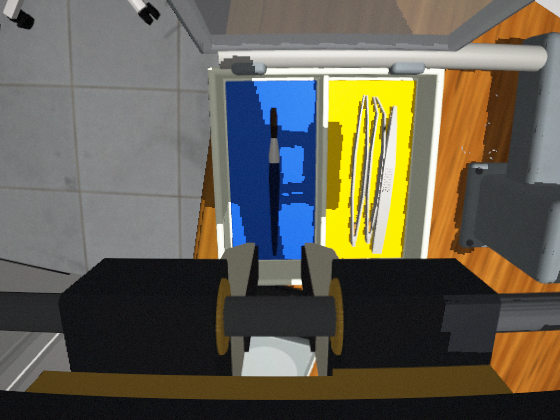

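carry_out:
  motion: [-0.001,-0.037,0.002,-0.4,3.3,1.5,-1,-0.002,-0.037,0.002,0,0,0,-1,0.017,0,0.035,0,0,0,-1,0.017,0,0.035,0,0,0,-1,0.017,0,0.035,0,0,0,-1]

```text
t: 34.95
tool_pos: [0.5714, 0.085, 0.2709]
orientation: [0.009, 2.215, -2.213]
force: [0.3, 0.2, 0.2]
opening: 0.0006
```

carry_out:
  motion: [0.017,0,0.035,0,0,0,-1,0.017,0,0.035,0,0,0,-1,0.017,0,0.035,0,0,0,-1,-0.018,0,0.018,0,0,0,-1,-0.018,0,0.018,0,0,0,-1]

```text
t: 35.45
tool_pos: [0.5509, -0.064, 0.2706]
orientation: [0.012, 2.215, -2.215]
force: [0.3, 0.2, 0.7]
opening: 0.0003
```

```bash
python3 - <<'E'
from circ import *
print(robot.read_state()['opening'])
cv2.imwrite('pics/s24.png',cv2.resize(imaging.read_camera('scene')[130:330,90:360],None,fx=2.5,fy=2.5))
plan([[.566,-.050,.24],[.566,-.050,.158]],yaw=180)
E
```

```text
0.0003415873795918786
t 35.5 tcp [ 0.5525 -0.0667  0.2702] rot err deg [-0.12 -0.01 -0.69]
0 [-0.0131, 0.0303, -0.0168, -0.12, -0.01, -0.69]
0 [0.0, 0.041, 0.0, 0.0, 0.0, 0.0]
0 [0.0, 0.041, 0.0, 0.0, 0.0, 0.0]
```

View pics/s24.png

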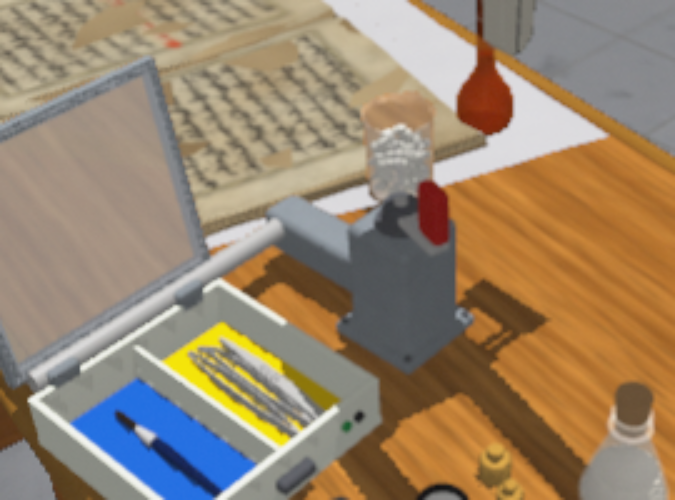

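carry_out:
  motion: [-0.013,0.03,-0.017,0,0,-0.7,-1,0,0.038,0,0,0,0,-1,0,0.04,0,0,0,0,-1,0,0.01,0,0,0,0,-1,0,0.002,0,0,0,0,-1]

```text
t: 36.0
tool_pos: [0.5682, -0.0528, 0.1491]
orientation: [-0.009, -2.217, 2.225]
force: [-0.2, 0.1, 1.3]
opening: 0.0005
```

```bash
python3 - <<'E'
from circ import *
w=where(); print(w,robot.read_state()['force'])
plan(arc(w[1]%360,w[1]%360-100,20,r=.046),yaw=180)
E
```

```text
(np.float64(0.05199823074664474), np.float64(-134.9719561685377)) [-0.19578506  0.12958726  1.34644006]
t 36.0 tcp [ 0.5682 -0.0528  0.1491] rot err deg [-0.21 -0.27 -0.22]
0 [0.005, -0.009, -0.0173, -0.21, -0.27, -0.22]
0 [0.0041, 0.0, -0.0154, 0.0, 0.0, 0.0]
0 [-0.0014, 0.0, -0.0159, 0.0, 0.0, 0.0]
0 [-0.0067, 0.0, -0.0145, 0.0, 0.0, 0.0]
0 [-0.0113, 0.0, -0.0113, 0.0, 0.0, 0.0]
```

carry_out:
  motion: [0.005,-0.008,-0.0173,0,0,0,-1,0.0041,0,-0.0154,0,0,0,-1,-0.0014,0,-0.0159,0,0,0,-1,-0.0067,0,-0.0145,0,0,0,-1,-0.0113,0,-0.0113,0,0,0,-1]

```text
t: 36.5
tool_pos: [0.5795, 0.0219, 0.1661]
orientation: [0.021, 2.207, -2.233]
force: [-4.1, -4.0, -1.7]
opening: 0.0006
```

```bash
python3 - <<'E'
from circ import *
w=where(); print(w,robot.read_state()['force'])
plan(arc(w[1],w[1]-100,20,r=.046),yaw=180)
E
```

```text
(np.float64(0.045701476606661795), np.float64(123.98634246458336)) [-4.14665431 -4.02443324 -1.71326078]
t 36.5 tcp [0.5795 0.0219 0.1661] rot err deg [-0.68 -0.47 -0.62]
0 [-0.0143, 0.0081, -0.007, -0.68, -0.47, -0.62]
0 [-0.0159, 0.0, -0.0011, 0.0, 0.0, 0.0]
0 [-0.0154, 0.0, 0.0044, 0.0, 0.0, 0.0]
0 [-0.0129, 0.0, 0.0094, 0.0, 0.0, 0.0]
0 [-0.0089, 0.0, 0.0132, 0.0, 0.0, 0.0]
```

carry_out:
  motion: [-0.0143,0.008,-0.007,-0.7,-0.5,-0.6,-1,-0.0159,0.001,-0.0011,0,0,0,-1,-0.0154,0.001,0.0044,0,0,0,-1,-0.0129,0.001,0.0094,0,0,0,-1,-0.0089,0.001,0.0132,0,0,0,-1]

```text
t: 37.0
tool_pos: [0.6447, 0.014, 0.1633]
orientation: [-0.015, 2.222, -2.216]
force: [-4.7, 4.5, -1.5]
opening: 0.0007
```

```bash
python3 - <<'E'
from circ import *
w=where(); print(w,robot.read_state()['force'])
plan(arc(w[1],w[1]-100,20,r=.046),yaw=180)
E
```

```text
(np.float64(0.049751307661007854), np.float64(37.07478494941627)) [-4.7240119   4.53533301 -1.50141314]
t 37.0 tcp [0.6447 0.014  0.1633] rot err deg [0.16 0.54 0.24]
0 [-0.0041, 0.0052, 0.0165, 0.16, 0.54, 0.24]
0 [-0.002, -0.0, 0.0159, 0.0, 0.0, 0.0]
0 [0.0036, -0.0, 0.0156, 0.0, 0.0, 0.0]
0 [0.0087, -0.0, 0.0134, 0.0, 0.0, 0.0]
0 [0.0127, -0.0, 0.0096, 0.0, 0.0, 0.0]
```

carry_out:
  motion: [-0.004,0.005,0.0165,0,0.5,0.2,-1,-0.002,0.002,0.0159,0,0,0,-1,0.0036,0.002,0.0156,0,0,0,-1,0.0087,0.002,0.0134,0,0,0,-1,0.0127,0.002,0.0096,0,0,0,-1]

```text
t: 37.5
tool_pos: [0.6327, -0.0435, 0.1631]
orientation: [0.009, 2.223, -2.191]
force: [4.3, 5.0, -2.2]
opening: 0.0005
```

```bash
python3 - <<'E'
from circ import *
w=where(); print(w,robot.read_state()['force'])
plan(arc(w[1],w[1]-100,20,r=.046),yaw=180)
cv2.imwrite('pics/s25.png',cv2.resize(imaging.read_camera('scene')[130:330,90:360],None,fx=2.5,fy=2.5))
E
```

```text
(np.float64(0.03906598487030223), np.float64(-44.77325236656366)) [ 4.25515736  4.98618215 -2.15930534]
t 37.5 tcp [ 0.6327 -0.0435  0.1631] rot err deg [ 0.83  0.58 -1.03]
0 [0.0084, 0.0048, 0.0141, 0.83, 0.58, -1.03]
0 [0.0154, 0.0, 0.0042, 0.0, 0.0, 0.0]
0 [0.0159, -0.0, -0.0013, 0.0, 0.0, 0.0]
0 [0.0145, -0.0, -0.0067, 0.0, 0.0, 0.0]
0 [0.0113, -0.0, -0.0113, 0.0, 0.0, 0.0]
```

View pics/s25.png

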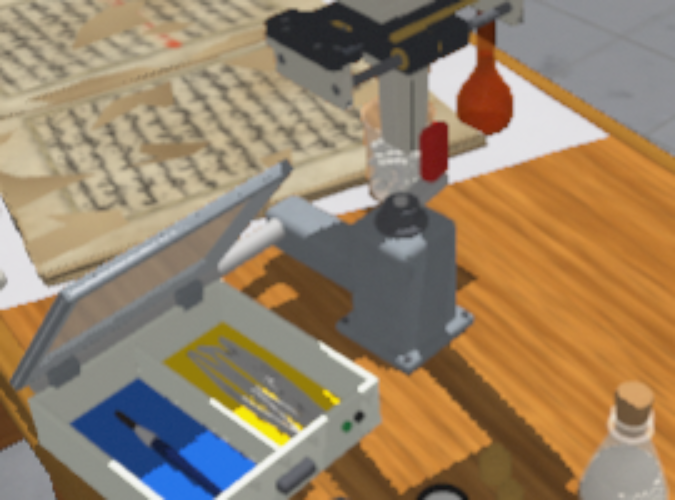

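carry_out:
  motion: [0.0084,0.005,0.015,0.8,0.6,-1,-1,0.0154,0.001,0.0042,0,0,0,-1,0.0159,0.001,-0.0013,0,0,0,-1,0.0145,0.001,-0.0067,0,0,0,-1,0.0113,0.001,-0.0113,0,0,0,-1]

```text
t: 38.05
tool_pos: [0.5763, -0.0415, 0.1666]
orientation: [0.034, 2.201, -2.212]
force: [4.5, -5.6, -1.7]
opening: 0.0003
```

```bash
python3 - <<'E'
from circ import *
w=where(); print(w,robot.read_state()['force'])
plan(arc(w[1]%360,w[1]%360-100,20,r=.046),yaw=180)
E
```

```text
(np.float64(0.038412698657080406), np.float64(-138.4394322653335)) [ 4.50387781 -5.60147838 -1.67452495]
t 38.05 tcp [ 0.5763 -0.0415  0.1666] rot err deg [-0.29 -0.03 -1.73]
0 [0.0143, 0.0081, -0.0086, -0.29, -0.03, -1.73]
0 [0.0032, -0.0, -0.0157, 0.0, 0.0, 0.0]
0 [-0.0023, -0.0, -0.0158, 0.0, 0.0, 0.0]
0 [-0.0076, -0.0, -0.014, 0.0, 0.0, 0.0]
0 [-0.012, -0.0, -0.0106, 0.0, 0.0, 0.0]
```

carry_out:
  motion: [0.0143,0.009,-0.0086,-0.3,0,-1.7,-1,0.0032,0.001,-0.0157,0,0,0,-1,-0.0023,0.001,-0.0158,0,0,0,-1,-0.0076,0.001,-0.014,0,0,0,-1,-0.012,0.001,-0.0106,0,0,0,-1]

```text
t: 38.55
tool_pos: [0.5837, 0.0226, 0.165]
orientation: [0.019, 2.2, -2.231]
force: [-3.1, -3.2, -1.0]
opening: 0.0005
```

```bash
python3 - <<'E'
from circ import *
w=where(); print(w,robot.read_state()['force'])
plan(arc(w[1]%360,62,12,r=.046),yaw=180)
cv2.imwrite('pics/s26.png',cv2.resize(imaging.read_camera('scene')[130:330,90:360],None,fx=2.5,fy=2.5))
E
```

```text
(np.float64(0.04408727033636528), np.float64(118.88614008850777)) [-3.08276547 -3.19672495 -0.99793646]
t 38.55 tcp [0.5837 0.0226 0.165 ] rot err deg [-0.8  -0.17 -0.83]
0 [-0.0073, 0.007, -0.0054, -0.8, -0.17, -0.83]
0 [-0.0089, 0.0, -0.0019, 0.0, 0.0, 0.0]
0 [-0.0091, -0.0, -0.0001, 0.0, 0.0, 0.0]
0 [-0.009, -0.0, 0.0017, 0.0, 0.0, 0.0]
0 [-0.0084, -0.0, 0.0035, 0.0, 0.0, 0.0]
```

View pics/s26.png

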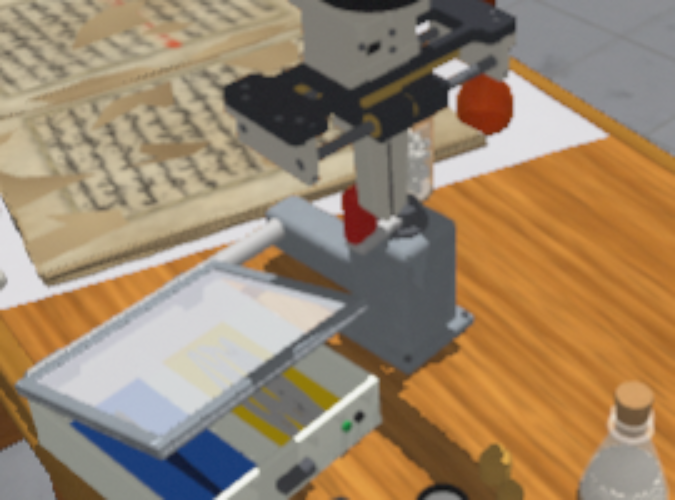

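carry_out:
  motion: [-0.0073,0.007,-0.0054,-0.8,0,-0.8,-1,-0.0089,0.001,-0.0019,0,0,0,-1,-0.0091,0.001,0,0,0,0,-1,-0.009,0.001,0.0017,0,0,0,-1,-0.0084,0.001,0.0035,0,0,0,-1]

```text
t: 39.1
tool_pos: [0.6244, 0.0302, 0.1594]
orientation: [0.009, -2.218, 2.22]
force: [-5.5, 1.4, -0.2]
opening: 0.0002
```

```bash
python3 - <<'E'
from circ import *
w=where(); print(w,robot.read_state()['force'])
plan(arc(w[1]%360,38,6,r=.046),yaw=180)
cv2.imwrite('pics/s27.png',cv2.resize(imaging.read_camera('scene')[130:330,90:360],None,fx=2.5,fy=2.5))
E
```

```text
(np.float64(0.05013518893062949), np.float64(67.25636090834524)) [-5.54397066  1.41003676 -0.22531971]
t 39.1 tcp [0.6244 0.0302 0.1594] rot err deg [-0.06  0.09  0.38]
0 [-0.0026, 0.0014, 0.0059, -0.06, 0.09, 0.38]
0 [-0.004, -0.0, 0.0025, 0.0, 0.0, 0.0]
0 [-0.0037, -0.0, 0.0029, 0.0, 0.0, 0.0]
0 [-0.0034, -0.0, 0.0032, 0.0, 0.0, 0.0]
0 [-0.0031, -0.0, 0.0035, 0.0, 0.0, 0.0]
```

View pics/s27.png

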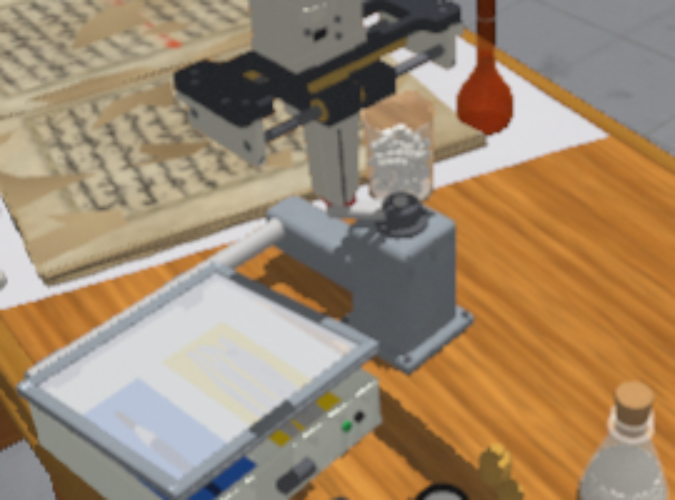

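carry_out:
  motion: [-0.003,0.001,0.006,0,0,0.4,-1,-0.0042,0.001,0.003,0,0,0,-1,-0.004,0.001,0.0035,0,0,0,-1,-0.0036,0.001,0.004,0,0,0,-1,-0.0033,0.001,0.004,0,0,0,-1]

```text
t: 39.65
tool_pos: [0.642, 0.0169, 0.1594]
orientation: [-0.005, 2.224, -2.212]
force: [-3.6, 3.6, 0.0]
opening: 0.0005
```

```bash
python3 - <<'E'
from circ import *
w=where(); print(w,robot.read_state()['force'])
plan(arc(w[1]%360,36,6,r=.046),yaw=180)
cv2.imwrite('pics/s28.png',cv2.resize(imaging.read_camera('scene')[130:330,90:360],None,fx=2.5,fy=2.5))
E
```

```text
(np.float64(0.049557047568255796), np.float64(41.637046710479446)) [-3.62831295  3.62080509  0.01731911]
t 39.65 tcp [0.642  0.0169 0.1594] rot err deg [ 0.32  0.35 -0.08]
0 [-0.0001, 0.0013, 0.0059, 0.32, 0.35, -0.08]
```

View pics/s28.png

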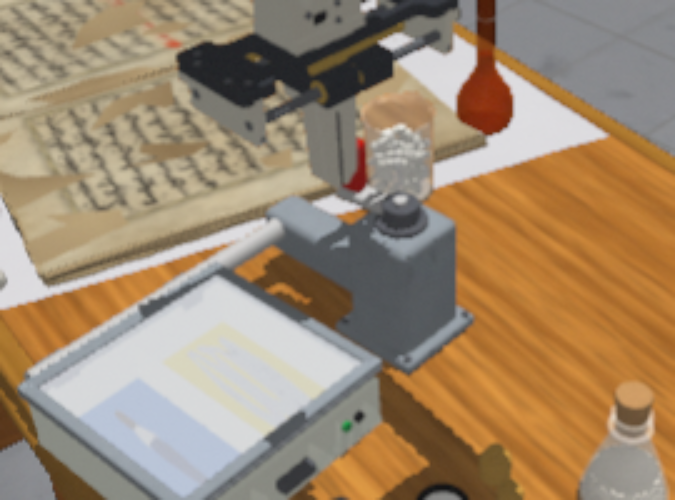

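carry_out:
  motion: [0,0.001,0.005,0,0.3,0,-1,0,0.001,0.004,0,0,0,-1,0,0.001,0.004,0,0,0,-1,0,0,0.003,0,0,0,-1,0,0,0.002,0,0,0,-1]

```text
t: 40.2
tool_pos: [0.6436, 0.0105, 0.1602]
orientation: [0.002, 2.235, -2.192]
force: [-0.0, 3.5, -2.4]
opening: 0.0004
```

```bash
python3 - <<'E'
from circ import *
w=where(); print(w,robot.read_state()['force'])
plan(arc(w[1]%360,34,6,r=.046),yaw=180)
E
```

```text
(np.float64(0.04679075066470252), np.float64(34.44285185820307)) [-2.21163137e-03  3.46400081e+00 -2.37549578e+00]
t 40.2 tcp [0.6436 0.0105 0.1602] rot err deg [ 1.11  0.41 -0.51]
0 [0.0, 0.0, 0.0, 1.11, 0.41, -0.51]
```

carry_out:
  motion: [0,0,0.004,1,0.4,-0.5,-1,0,0,0.004,0,0,0,-1,0,0,0.004,0,0,0,-1,0,0,0.003,0,0,0,-1,0,0,0,0,0,0,-1]

```text
t: 40.7
tool_pos: [0.6436, 0.0113, 0.1612]
orientation: [-0.006, 2.237, -2.192]
force: [0.2, 0.1, 0.4]
opening: 0.0003
```

```bash
python3 - <<'E'
from circ import *
w=where(); print(w,robot.read_state()['force'],robot.read_state()['wrist_torque'])
cv2.imwrite('pics/s29.png',cv2.resize(imaging.read_camera('scene')[130:330,90:360],None,fx=2.5,fy=2.5))
E
```

```text
(np.float64(0.04726523782404301), np.float64(35.331413005531566)) [0.19232908 0.11819346 0.41991994] [-0.00381689 -0.00515836  0.00334971]
```

View pics/s29.png

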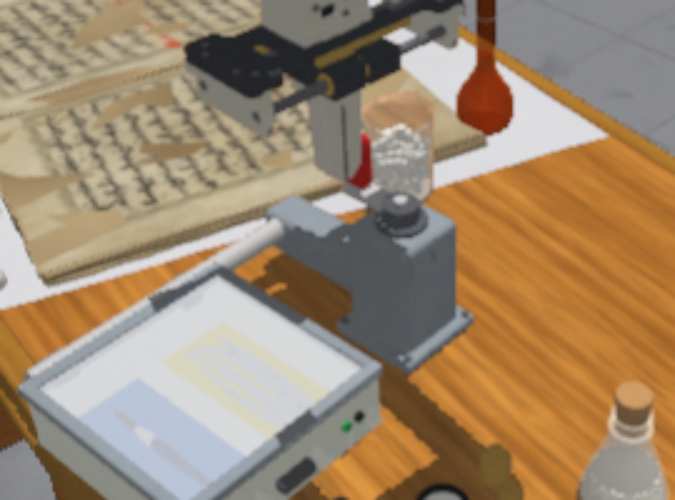

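carry_out:
  motion: [0,0,-0.012,0,0,0,-1,0,-0.03,-0.003,0.8,0,-0.8,-1,0,-0.045,0,0,0,0,-1,0,-0.045,0,0,0,0,-1,0.04,0,0.03,0,0,0,-1]

```text
t: 41.25
tool_pos: [0.6072, -0.0006, 0.288]
orientation: [-0.019, 2.223, -2.215]
force: [0.3, -1.4, 0.8]
opening: 0.0004
```

carry_out:
  motion: [0.03,0,0.04,0,0,0,-1,0.03,0,0.04,0,0,0,-1,0.03,0,0.04,0,0,0,-1,0.03,0,0.04,0,0,0,-1,0,0,0,0,0,0,-1]

```text
t: 41.75
tool_pos: [0.4864, -0.1662, 0.2959]
orientation: [-0.004, 2.207, -2.218]
force: [0.1, -0.2, -0.4]
opening: 0.0006
```

```bash
python3 - <<'E'
from circ import *
from st import *
print(robot.read_state()['tool_pos'],robot.read_state()['force'])
it=imaging.read_camera('top'); 
a=cv2.resize(imaging.read_camera('scene')[130:330,90:360],None,fx=2,fy=2); b=cv2.resize(it[140:270,140:340],None,fx=3,fy=3)
cv2.imwrite('pics/s30.png',a); cv2.imwrite('pics/t30.png',b)
p=[.6245,.1586,.0586]
for k in (0,.1,.2,.32): 
    g=S(p,[[-.03+.045*np.cos(k),-.17+.045*np.sin(k),.163]])
    print(k,(proj(cam('top'),g)-140)*3,(proj(cam('scene'),g)-[90,130])*2)
E
```

```text
[ 0.48635338 -0.16617193  0.29592179] [ 0.1015174  -0.17549724 -0.35765269]
0 [[392.54592362 119.79617424]] [[282.40569276 108.40070591]]
0.1 [[386.01481469 120.40656324]] [[279.03238942 110.56437801]]
0.2 [[379.57262433 121.64587559]] [[276.02382466 112.90322619]]
0.32 [[372.04749878 123.94644507]] [[272.94001692 115.91257648]]
```

View pics/s30.png

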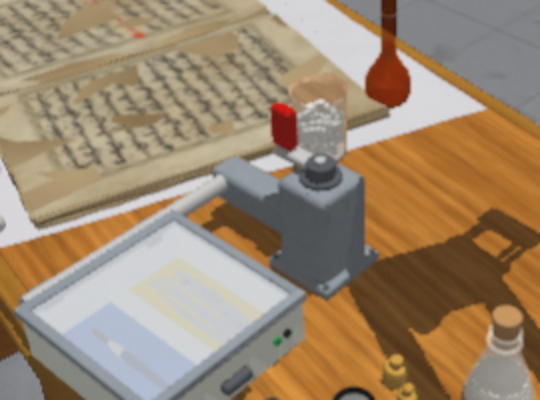

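View pics/t30.png

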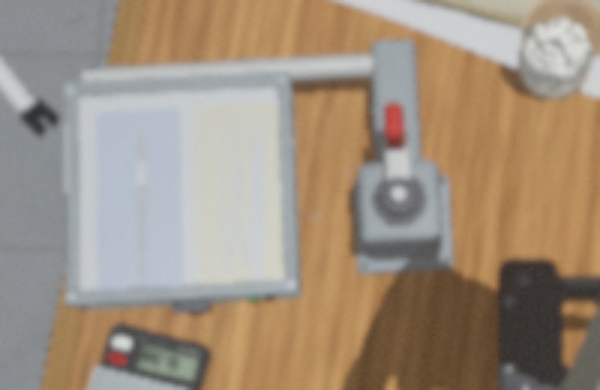

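```bash
python3 -c "
from plant import robot
print(robot.close_job())"
```

```text
the job is handed in; nothing more can be done
None
```

I handed the job in at about 42 s of the 210 s allowed. As far as my pictures show, every step is done, but the interface gives no verdict.

**What I did**
- **Opening:** I pushed the crank round with closed fingers to about 9.2 rad, estimated from the pictures (limit 8.9). The lid stood fully open.
- **Sorting:** I laid the three tweezers in the yellow compartment and the blue-handled brush in the blue one. These four were the only items on the bare wood.
- **Closing:** I cranked the lid shut, until the crank stopped moving, then backed the arm away.

**Last checks**
- **Crank and lid:** In the top and scene pictures the crank grip sits where 0 rad should put it, to within about 3 pixels, and the lid lies flat on the box.
- **Items:** All four show in the right compartments, both in the wrist view before closing and through the closed lid.
- **Bystanders:** The flask and beaker show no visible shift, though I did not measure them.
- **Arm:** It is clear of everything, with the force reading near zero.

**What went wrong or disagreed**
- **Missed grasp:** One tweezers grasp closed too high and missed; the second try held.
- **Force while opening:** The reading was about 28 N sideways on the grip at the end of opening. It came from the fingers on the crank, not the lid.
- **Measurements:** My first wrist-camera reading of the crank axis was about 5 mm off the fixed cameras. The pushing allowed for that.

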